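# Fit the filter plate in the clean-bench air unit

## Task

Fit the loose filter plate into the air unit on the clean bench: turn the latch lever a full quarter turn to release the sliding cover, slide the cover fully open, tuck one edge of the filter plate under the retaining lip on the bay's near side and then lower the opposite edge until the plate lies flat, handle bar up, on the bay floor. Then slide the cover fully shut and turn the latch lever all the way back so that the cover is locked. Leave the two jars and the steel bowl standing where they are.

Things in the scene. Friction and masses are not known exactly. Their poses are not given: they have to be found in the camera images.
- airbox: White air unit fixed to the bench, 224 (x) by 367 (y) by 80 mm high; its right part is an open-topped filter bay under a sliding cover. Origin on the bench under the bay's centre; x away from the robot, y left towards the blower part, z up. All walls' tops and the blower deck (y +80 to +275) at z = 80. Walls: near 20 mm, right 12 mm, far 44 mm thick (the far one carries the latch).
- bay_floor (a point): Centre of the flat bay floor, 30 mm above the bench, 50 mm below the rim. The bay inside is 160 by 160 mm (x and y from -80 to +80 mm in the unit's frame).
- lip (a point): Middle of the retaining lip's free edge, on its underside: at (-62, 0, 54) mm in the unit's frame. The lip is a 5 mm steel strip along the whole near (-x) wall, overhanging the floor by 18 mm, with 24 mm of room under it. The plate cannot drop in flat: its near edge must go under the lip with the plate tilted, far side up (about 30 degrees works), then the far edge is lowered.
- cover (a joint): Sliding aluminium cover over the bay, m: 0 = fully shut, 0.175 = fully open (slid in the unit's +y, over the blower part; it then uncovers the whole bay). Sheet 178 by 176 mm, 5 mm thick, its top at z = 87 mm. Friction about 1.5 N; it stays where it is left. While latched it can move only about 7 mm.
- cover_bar (a point): Centre of the grey upright push bar on the cover: 70 mm long along x, 12 mm thick in y, 30 mm high (z 87 to 117 mm). It moves with the cover; with the cover shut it is at (-40, 0, 102) mm in the unit's frame. Push it from either side.
- latch (a joint): Quarter-turn latch lever on the far wall, rad, grows anticlockwise seen from above: 0 = locked, lever points to the unit's -x across the cover; 1.571 (stop) = released, points to its -y along the far wall. Starts within 0.1 of locked; friction 0.08 N m, stays where left. Turns back only with the cover shut.
- catch (a point): Top of the small dark catch block (14 by 16 mm, set at 45 degrees) on the cover, 100 mm above the bench, 6 mm below the lever's underside. The cam under the lever blocks it. With the cover shut it is 37 mm from the pivot in -x and in -y. Keep fingers that push the lever above it.
- latch_pivot (a point): The lever's pivot axis at the lever's half height; at (102, 25, 118) mm in the unit's frame. The black lever is 16 mm wide and 24 mm high (z 106 to 130 mm).
- latch_tip (a point): Free end of the lever, 85 mm from the pivot, at the lever's half height.
- filter_center (a point): Centre of the loose filter plate (see filter), 19 mm above its underside, half of its 38 mm overall height, so 7 mm above the plate's top face, inside the handle bar. Same axes as filter. When seated it is 49 mm above the bench.
- filter_edge_a (a point): Middle of the plate's -x edge, half-way up the 12 mm thickness, 75 mm from the centre.
- filter_edge_b (a point): Middle of the plate's +x edge, half-way up the 12 mm thickness, 75 mm from the centre.
- filter_edge_c (a point): Middle of the plate's -y edge, half-way up the 12 mm thickness, 75 mm from the centre.
- filter_edge_d (a point): Middle of the plate's +y edge, half-way up the 12 mm thickness, 75 mm from the centre.
- jar_a: Bystander: closed glass jar with white cap, 76 mm across, 130 mm high, standing on the bench. Origin at the centre of its underside.
- jar_b: Bystander: a second jar like jar_a.
- dish: Bystander: steel bowl, 90 mm across, 50 mm high. Origin at the centre of its underside.
- filter: Loose filter plate: square aluminium frame with white pleats, 150 by 150 by 12 mm, about 0.3 kg, flat on the bench right of the unit. On its top centre stands a handle bar 60 mm long along x, 14 mm thick along y, 26 mm high. Origin at the centre of its underside; x along the bar, z up. It may go in any of the four ways round.
Not all that is in view belongs to the job. Of the things like the filter, leave any that is green; of the rest the larger one is meant.

How it is judged:
By the outcome, as a careful person would: the job done as asked, in the order asked, and still so for the second after the job is handed in, with the robot touching nothing.
It also fails if it takes over 72 s, if anything falls off the work surface, if the arm or the gripper's body presses on something with over 40 N, if the wrist force passes 120 N, or if a joint passes its speed limit or range.

## Robot

A 6-joint arm with a two-finger parallel gripper is mounted at the origin on the work surface. World frame = base frame: x ahead of the robot, y to its left, z up, the work surface at z = 0. Lengths are in mm, angles in rad, forces in N, time in s.
With the tool pointing down it reaches from about 300 to 850 mm from the base axis. Payload 5.4 kg.
Tool frame: the origin (TCP) lies at the very end of the fingers, on their centre line; the grasp point (between the pads) lies 19 mm behind it (r.grip_point_offset is the x of the grasp point in the tool frame, in mm); x points along the fingers, y is the direction in which the jaws open and shut, and the axes are right-handed (so a half turn about x gives the same grasp; the last joint's range is limited). The gripper opens to 85 mm and grips with 20 to 120 N. Pads are 22 mm wide; open, the fingers measure 114 mm over their backs; the gripper's body (76 mm by 85 mm) begins 54 mm behind the grasp point. The pads swing forward as they close: fully open they stand 13 mm farther back than shut.
Start: joints at [1.115, 0.158, 1.597, -0, 1.386, -0.21], TCP at [139.927, 557.697, 211.099] pointing down, gripper open.
Joint ranges: [-2.91, 2.91], [-0.94, 2.29], [0.18, 2.7], [-1.29, 4.43], [0.17, 2.64], [-3, 3]. Speed limits (rad/s): [2.57, 2.57, 3.14, 3.14, 3.14, 3.14].

## Interface

Orientations are given as a 3x3 rotation matrix whose columns are the frame's x, y, z axes.
In Python, from plant import r, vision, order gives the robot as it stands. The module is installed in compiled form; this text tells all that it offers.
- The arm moves only by the tool drive_tool, never from a script. Its argument "increments" is a list of rows, each an object of numbers: "x", "y", "z": the shift along the tool's x, y, z in cm; "turn": the turn about the tool's x in degrees. In form: [{"x": .., "y": .., "z": .., "turn": ..}, ...]. A call has 1 to 20 rows; each row is the pose to reach, as a shift and turn from the pose commanded when the call began, along the tool's axes at that moment; what a row does not reach only later rows make up. A row lasts 1/8 s, in which the tool goes at most 62.5 mm and 10.7 degrees, less where a joint would pass 70% of its speed; a pose out of reach is approached as far as the arm can. A call with a gripper value outside its range is refused whole. "hand" is the opening, from -1 (shut) to 1 (fully open), set as the call begins (left out, the last holds). The fingers move at their own pace and stop on an object; "grip_force" is the grip in N (left out, the last holds). Time passes only in rows, so rows that repeat a pose let the fingers close. It gives the time, the measured TCP pose, the force and the opening at its end, in the units of the state.
- r.get_state(): the state, without advancing time (a new reading comes with each control period).
- vision.grab_frame(name): name is "side" or "top"; returns a dict with "frame" (480x640x3 uint8, red, green, blue), "vfov" (degrees; the focal length in pixels is half the picture's height over the tangent of half this angle, whatever the lens; pixels are square), "cx", "cy" (the principal point, pixels), "k1" (the pictures are not rectified: a ray, as slopes to the right and down, at radius r is drawn at 1 + k1 r^2 times it, then the intrinsics apply), "world_to_cam" (4x4, takes a point from world to camera coordinates). Camera axes: x right, y up, looking along -z (the intrinsics and any distortion apply to the point x, -y, -z); pixel columns grow to the right and rows downward; lengths in mm; the calibration is good to about 2 mm. A picture is of the moment at which its call begins. There is no depth.
- order.finish_job(): hands the job in, once; it reports no verdict.
The state is a dict: "t": time; "joint_positions": joint angles; "joint_velocities": joint speeds; "joint_torque": joint torques, N m; "tool_pos": TCP position; "tool_rot": TCP orientation; "contact_force": force on the tool from outside, world axes, zero at the start; "moment": the same for the moment, N m; "finger_gap": finger opening in mm.
Only numpy, scipy, OpenCV 4.12 (cv2) and the standard library are available. Lean on these libraries where they do the work, as an engineer would, in place of code of your own. Each camera call takes 0.05 s, during which the arm holds its last target.

## Working session

There is one attempt and no reset: what is moved stays moved. The work goes in short steps, Python scripts to look and compute and a tool call to move; the robot and the scene stay as the last step left them, time stands still between calls to the robot, and variables do not carry over. Pictures are saved under pics/ and viewed, and the job is handed in when it is done.

Besides the shell and the picture viewer there is one more tool, called after "Request:" as a command line: name --argument value ..., lists and objects as JSON in quotes. drive_tool: Moves the arm, as the interface text tells. Its arguments: {"type":"object","properties":{"increments":{"type":"array","items":{"type":"object","properties":{"x":{"type":"number"},"y":{"type":"number"},"z":{"type":"number"},"turn":{"type":"number"}}}},"hand":{"type":"number"},"grip_force":{"type":"number"}},"required":["increments"]}

```bash
mkdir -p pics; python3 - <<'E'
from plant import r, vision, order
import cv2, numpy as np, pickle
for n in("side","top"):
    f=vision.grab_frame(n); cv2.imwrite(f"pics/{n}0.png",f["frame"][:,:,::-1]); pickle.dump(f,open(f"{n}0.pkl","wb"))
    print(n,f["vfov"],f["cx"],f["cy"],f["k1"],np.round(f["world_to_cam"],3).tolist())
s=r.get_state();print(s)
print(r.grip_point_offset)
E
```

```text
side 51.35834662379983 318.5752979284203 234.66562850743819 -0.0806141445484273 [[0.875, -0.484, 0.007, -527.758], [0.316, 0.582, 0.749, -121.358], [-0.366, -0.653, 0.663, -1149.811], [0.0, 0.0, 0.0, 1.0]]
top 46.76910523569042 310.91869494490135 238.00622030314074 -0.0752377324255519 [[-0.026, -1.0, 0.016, -202.449], [0.988, -0.024, 0.154, -484.292], [-0.154, 0.02, 0.988, -1264.611], [0.0, 0.0, 0.0, 1.0]]
{'t': 0.1, 'joint_positions': array([ 1.11490526e+00,  1.59000439e-01,  1.59814004e+00,  3.08890155e-05,
        1.38621184e+00, -2.10108238e-01]), 'joint_velocities': array([-5.51677199e-06, -9.33798126e-04, -3.19896793e-03, -2.08855682e-03,
       -1.22540724e-03, -1.62523679e-03]), 'joint_torque': array([ 2.21700009e-05, -3.96986997e+01, -3.32339501e+01, -2.20066609e-04,
        4.10511042e-03, -7.86735285e-06]), 'tool_pos': array([139.65545318, 557.17253325, 210.19040552]), 'tool_rot': array([[-8.01977373e-04,  2.43320539e-01,  9.69945603e-01],
       [-1.56657975e-03,  9.69944419e-01, -2.43321537e-01],
       [-9.99998451e-01, -1.71463551e-03, -3.96692447e-04]]), 'contact_force': array([ 0.34051062, -0.8731214 ,  0.45717739]), 'moment': array([-0.07659181,  0.00790621,  0.01817857]), 'finger_gap': 85.28944781917791}
-18.700000000000003
```

View pics/side0.png

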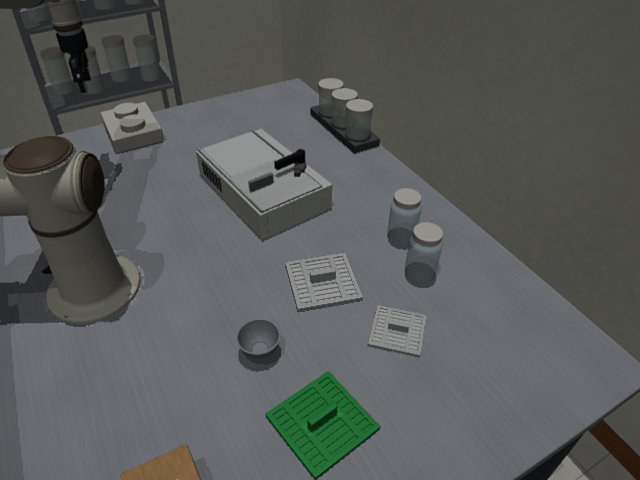

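View pics/top0.png

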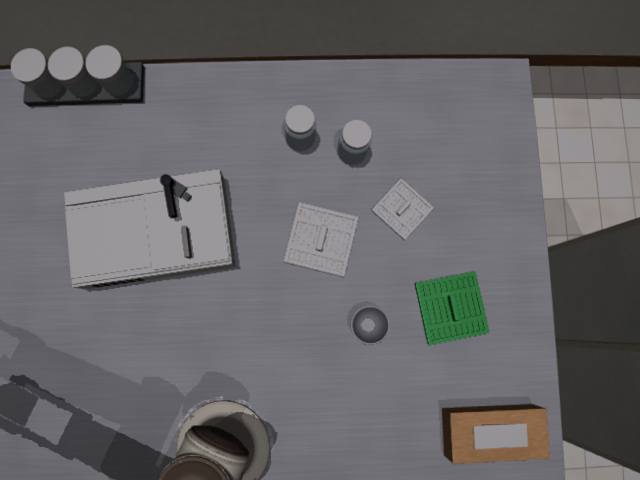

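Candidates (top view): large white plate (321,240), small white plate (403,209), green plate (452,307). The description picks the large white one. I'll check it in a close crop and take crops of the unit.

```bash
cat > h.py <<'E'
import cv2, numpy as np, pickle
from scipy.optimize import least_squares
def load(n): return pickle.load(open(n,"rb"))
def proj(f,P):
    P=np.atleast_2d(np.asarray(P,float)); W=f["world_to_cam"]; c=P@W[:3,:3].T+W[:3,3]
    fl=240/np.tan(np.radians(f["vfov"]/2)); a=c[:,0]/-c[:,2]; b=-c[:,1]/-c[:,2]
    k=1+f["k1"]*(a*a+b*b)
    return np.c_[f["cx"]+fl*a*k, f["cy"]+fl*b*k]
def ray(f,uv):
    fl=240/np.tan(np.radians(f["vfov"]/2)); d=np.array([(uv[0]-f["cx"])/fl,(uv[1]-f["cy"])/fl])
    u=d.copy()
    for _ in range(20): u=d/(1+f["k1"]*(u@u))
    W=f["world_to_cam"]; R=W[:3,:3]
    return -R.T@W[:3,3], R.T@np.array([u[0],-u[1],-1])
def atz(f,uv,z):
    o,d=ray(f,uv); return o+d*(z-o[2])/d[2]
def crop(f,x0,y0,w,h,s,out):
    im=f["frame"][y0:y0+h,x0:x0+w,::-1]; cv2.imwrite(out,cv2.resize(im,None,fx=s,fy=s,interpolation=cv2.INTER_CUBIC))
def Rz(a): c,s=np.cos(a),np.sin(a); return np.array([[c,-s,0],[s,c,0],[0,0,1]])
def unit(p,P): # p=(x,y,yaw)
    return np.atleast_2d(P)@Rz(p[2]).T+[p[0],p[1],0]
E
python3 - <<'E'
from h import *
t=load("top0.pkl"); s=load("side0.pkl")
crop(t,60,165,190,130,4,"pics/c1.png")
crop(t,275,195,100,90,6,"pics/c2.png")
crop(s,190,120,150,120,5,"pics/c3.png")
crop(s,275,240,100,80,7,"pics/c4.png")
E
```

```text
(no output)
```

View pics/c1.png

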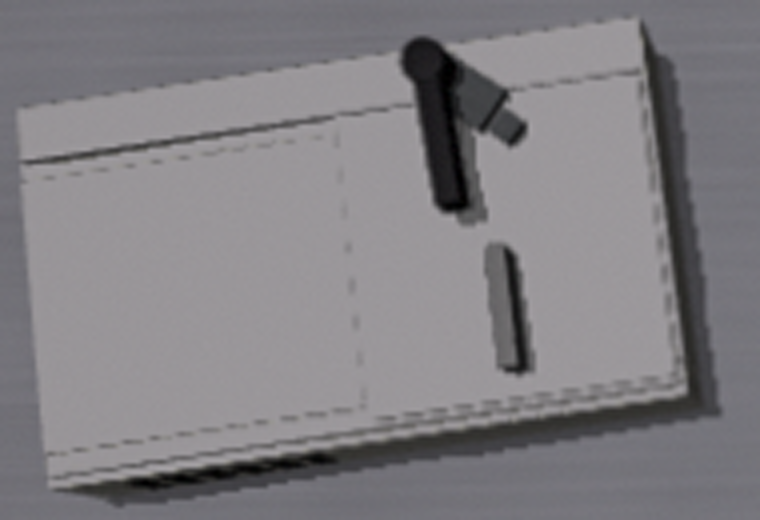

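View pics/c2.png

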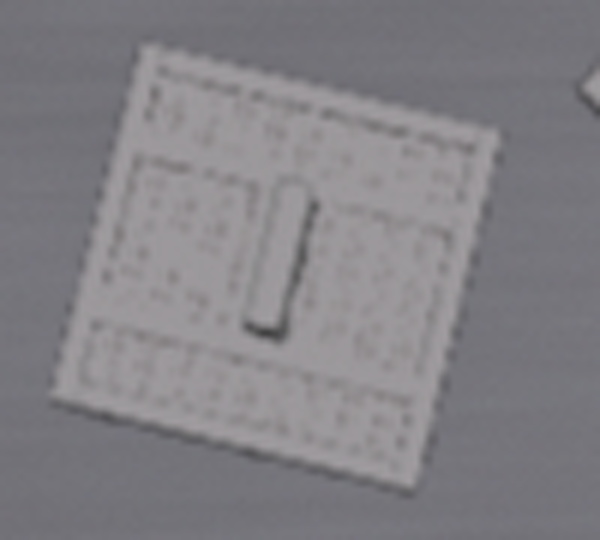

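View pics/c3.png

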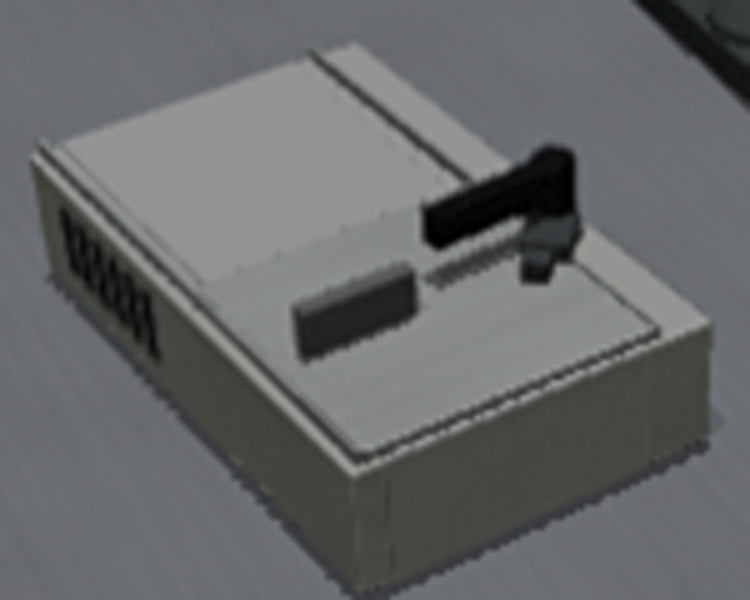

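View pics/c4.png

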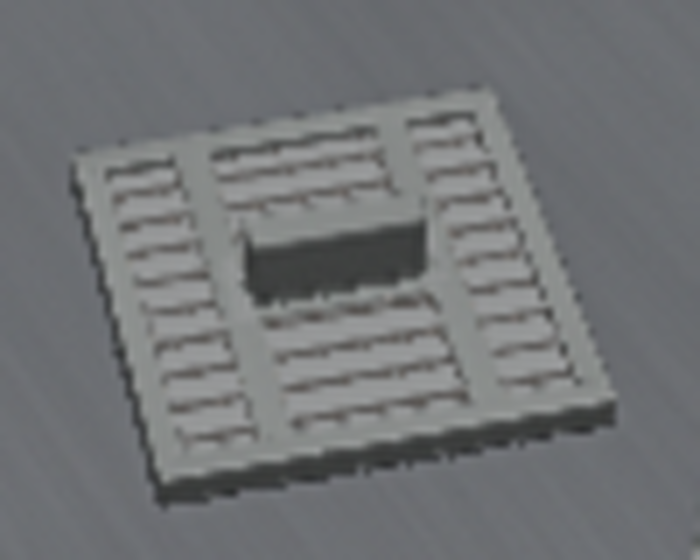

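```bash
cat > fit.py <<'E'
from h import *
t=load("top0.pkl"); s=load("side0.pkl")
def px(L,x0,y0,k): return (np.array(L,float)+.5)/k-.5+[x0,y0]
def fit(pts,obs,p0):
    def fun(p): return np.concatenate([(proj(f,unit(p,np.array(P,float)))-o).ravel() for f,P,o in zip((t,s),pts,obs)])
    q=least_squares(fun,p0); print(np.round(q.x,4),"res",np.round(q.fun.reshape(-1,2),1).tolist()); return q.x
c=[(124,-92,80),(124,275,80),(-100,275,80),(-100,-92,80)]
U=fit([c+[(-75,0,117),(-5,0,117)],[c[3],c[0],c[2],c[1],(-100,-92,0)]],[px([(640,18),(18,108),(50,488),(688,392),(507,370),(496,246)],60,165,4),px([(352,470),(712,322),(38,155),(352,42),(362,592)],190,120,5)],[500,200,0.1])
c=[(75,75,12),(75,-75,12),(-75,-75,12),(-75,75,12)]
F=fit([c,c],[px([(143,43),(497,131),(413,490),(57,398)],275,195,6),px([(488,90),(612,403),(160,490),(78,160)],275,240,7)],[500,-80,-0.2])
np.savez("pose.npz",U=U,F=F)
tip=atz(t,px([(455,205)],60,165,4)[0],130); piv=unit(U,(102,25,130))[0]
print("piv",piv,"tip",tip,"ang",np.arctan2(*(-(tip-piv)[:2][::-1]))-U[2])
print("F in unit", (F-U), Rz(-U[2])@np.array([F[0]-U[0],F[1]-U[1],0]))
for n,uv in dict(jara=(300,118),jarb=(357,133)).items(): print(n,atz(t,uv,130))
print("dish",atz(t,(370,325),25), "smallplate",atz(t,(403,209),12))
for P in [(102,25,118),(17,25,118),(-40,0,102),(0,0,30),(-62,0,54)]: print(P,unit(U,P)[0].round(1))
E
python3 fit.py
```

```text
[5.063178e+02 6.923390e+01 1.225000e-01] res [[0.3, -0.5], [-0.1, -0.1], [-0.3, 0.4], [0.4, 1.1], [0.7, -0.4], [-0.2, -0.5], [-0.1, 0.4], [0.4, -0.9], [-1.8, -1.0], [1.2, -0.9], [0.1, 0.2]]
[ 4.800367e+02 -2.409237e+02 -2.689000e-01] res [[0.6, 0.2], [1.7, 0.3], [1.4, 0.6], [-0.4, 0.8], [0.4, -1.1], [0.8, -1.1], [0.0, -1.7], [-1.0, -1.3]]
piv [604.49851993 106.51043685 130.        ] tip [521.39571283  88.26623522 130.        ] ang 0.09360862671411305
F in unit [ -26.28101132 -310.15764936   -0.3913776 ] [ -63.98364125 -304.62198322    0.        ]
jara [ 740.75045169 -195.35616754  130.        ]
jarb [ 702.51831297 -323.31513033  130.        ]
dish [ 273.00510893 -346.99822877   25.        ] smallplate [ 549.18463409 -440.79197238   12.        ]
(102, 25, 118) [604.5 106.5 118. ]
(17, 25, 118) [520.1  96.1 118. ]
(-40, 0, 102) [466.6  64.3 102. ]
(0, 0, 30) [506.3  69.2  30. ]
(-62, 0, 54) [444.8  61.7  54. ]
```

The crop c2 confirms the large white plate with its bar (top view 321,240). I fitted the unit and plate poses from corners. The tool can't be tilted, so I'll pivot the plate in the jaws instead.

```bash
cat > wp.py <<'E'
from h import *
from plant import r, vision
P=np.load("pose.npz"); U=P["U"]; F=P["F"]
def rows(ws, yaw=None):
    """ws: list of unit-frame TCP targets (mm); prints rows cm relative to current measured pose"""
    s=r.get_state(); R=s["tool_rot"]; p=s["tool_pos"]
    print("t",round(s["t"],2),"pos unit",(Rz(-U[2])@(p-[U[0],U[1],0])).round(1),"yaw(y axis rel unit y) deg",round(np.degrees(np.arctan2(-R[0,1],R[1,1])-U[2]),2),"F",s["contact_force"].round(1),"gap",round(s["finger_gap"],1))
    for w in ws:
        d=R.T@(unit(U,w)[0]-p)/10; print(w if isinstance(w,tuple) else np.round(w,1),"->",d.round(2).tolist())
def snap(n,tag):
    f=vision.grab_frame(n); pickle.dump(f,open(f"{n}{tag}.pkl","wb")); return f
def lev(a,rho,d,z): 
    a=np.asarray(a); u=np.array([-np.cos(a),-np.sin(a)]); n=np.array([-np.sin(a),np.cos(a)])
    return (round(102+rho*u[0]+d*n[0],1),round(25+rho*u[1]+d*n[1],1),z)
E
python3 - <<'E'
from wp import *
rows([(36,60,190),(36,60,113)])
E
```

```text
t 0.1 pos unit [-304.3  529.1  210.2] yaw(y axis rel unit y) deg -21.1 F [ 0.3 -0.9  0.5] gap 85.3
(36, 60, 190) -> [2.05, -31.51, 48.64]
(36, 60, 113) -> [9.75, -31.5, 48.64]
```

Request:
drive_tool --increments '[{"x": 0.2, "y": -2, "z": 3, "turn": -2}, {"x": 0.4, "y": -5, "z": 7.5, "turn": -5}, {"x": 0.6, "y": -8, "z": 12, "turn": -8}, {"x": 0.8, "y": -11, "z": 17, "turn": -10}, {"x": 1, "y": -14, "z": 22, "turn": -12}, {"x": 1.2, "y": -17.5, "z": 27, "turn": -14}, {"x": 1.4, "y": -21, "z": 32, "turn": -16}, {"x": 1.6, "y": -24.5, "z": 37, "turn": -18}, {"x": 1.8, "y": -27.5, "z": 42, "turn": -19.5}, {"x": 1.9, "y": -30, "z": 46, "turn": -21}, {"x": 2, "y": -31.5, "z": 48.6, "turn": -21}, {"x": 2, "y": -31.5, "z": 48.6, "turn": -21}, {"x": 4, "y": -31.5, "z": 48.6, "turn": -21}, {"x": 7, "y": -31.5, "z": 48.6, "turn": -21}, {"x": 9, "y": -31.5, "z": 48.6, "turn": -21}, {"x": 9.7, "y": -31.5, "z": 48.6, "turn": -21}, {"x": 9.7, "y": -31.5, "z": 48.6, "turn": -21}]' --hand -1 --grip_force 20

```text
t: 2.22
tool_pos: [534.2, 134.4, 114.1]
tool_rot: [[-0.001, -0.121, 0.993], [0.0, 0.993, 0.121], [-1.0, 0.0, -0.001]]
contact_force: [-0.3, 0.2, 0.0]
finger_gap: -0.1
```

```bash
python3 - <<'E'
from wp import *
f=snap("side","1"); crop(f,190,70,160,170,4,"pics/s1.png")
f=snap("top","1"); crop(f,60,120,190,170,4,"pics/t1.png")
hx,hy=11,14.5
ws=[]
for i,a in enumerate(np.linspace(0.09,1.571,12)):
    d=8+hx*abs(np.sin(a))+hy*abs(np.cos(a)); ws.append(lev(a,62,d,113))
ws.append(lev(1.571,62,16,113))
rows(ws)
E
```

```text
t 2.33 pos unit [ 36.6  61.  115.2] yaw(y axis rel unit y) deg -0.08 F [-0.1 -1.5  0.2] gap 0.4
(np.float64(38.1), np.float64(42.8), 113) -> [0.22, -1.82, 0.15]
(np.float64(36.1), np.float64(35.2), 113) -> [0.22, -2.58, -0.05]
(np.float64(35.0), np.float64(27.0), 113) -> [0.22, -3.4, -0.16]
(np.float64(35.1), np.float64(18.5), 113) -> [0.22, -4.25, -0.15]
(np.float64(36.4), np.float64(9.7), 113) -> [0.22, -5.13, -0.02]
(np.float64(39.2), np.float64(1.0), 113) -> [0.22, -6.0, 0.26]
(np.float64(43.3), np.float64(-7.5), 113) -> [0.22, -6.84, 0.67]
(np.float64(48.9), np.float64(-15.5), 113) -> [0.22, -7.64, 1.24]
(np.float64(55.7), np.float64(-22.7), 113) -> [0.22, -8.36, 1.92]
(np.float64(63.9), np.float64(-28.8), 113) -> [0.22, -8.97, 2.74]
(np.float64(73.0), np.float64(-33.6), 113) -> [0.23, -9.45, 3.65]
(np.float64(83.0), np.float64(-37.0), 113) -> [0.23, -9.79, 4.65]
(np.float64(86.0), np.float64(-37.0), 113) -> [0.23, -9.79, 4.95]
```

View pics/s1.png

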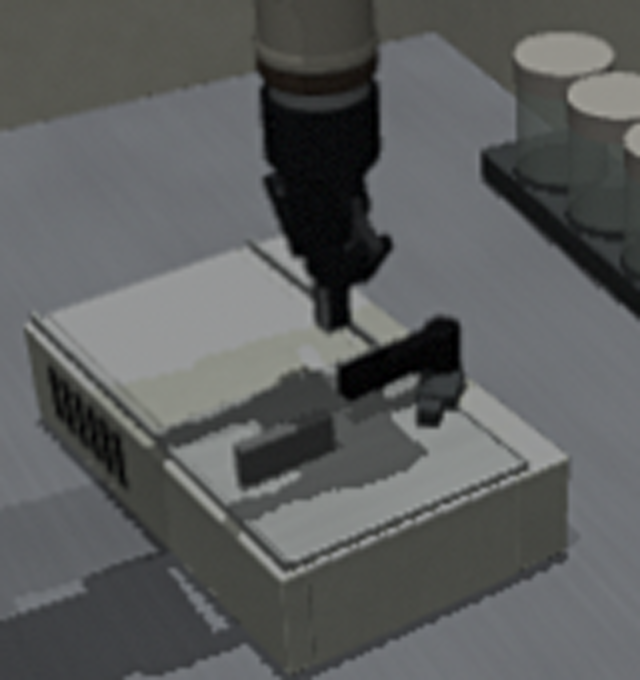

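View pics/t1.png

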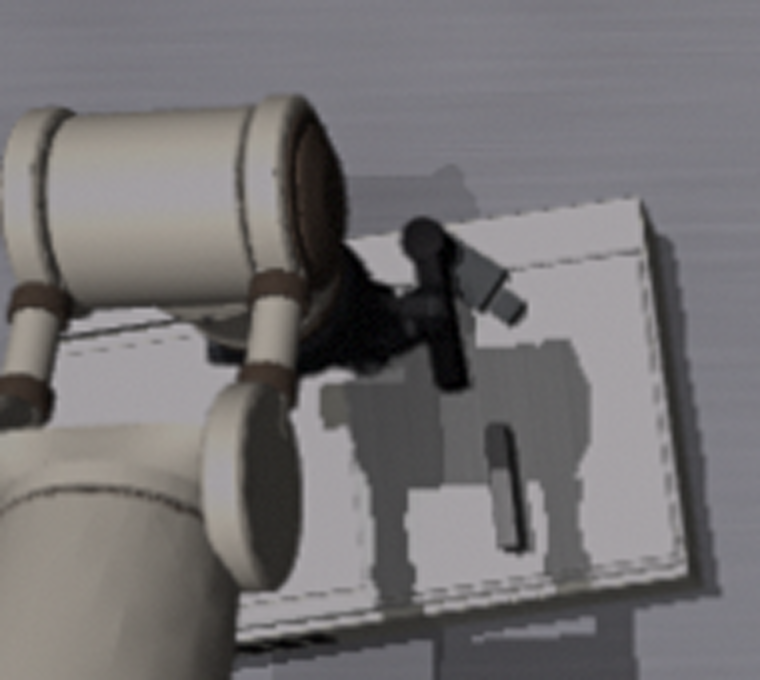

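The shut fingertip (side crop 332,325) is left of the lever, on the +y side and in its height band. Pushing it round the arc now.

Request:
drive_tool --increments '[{"x": 0.2, "y": -1.8, "z": 0.1}, {"x": 0.2, "y": -2.6, "z": 0}, {"x": 0.2, "y": -3.4, "z": -0.1}, {"x": 0.2, "y": -4.3, "z": -0.1}, {"x": 0.2, "y": -5.1, "z": 0}, {"x": 0.2, "y": -6, "z": 0.3}, {"x": 0.2, "y": -6.8, "z": 0.7}, {"x": 0.2, "y": -7.6, "z": 1.2}, {"x": 0.2, "y": -8.4, "z": 1.9}, {"x": 0.2, "y": -9, "z": 2.7}, {"x": 0.2, "y": -9.4, "z": 3.6}, {"x": 0.2, "y": -9.8, "z": 4.2}, {"x": 0.2, "y": -9.8, "z": 4.6}, {"x": 0.2, "y": -9.8, "z": 4.8}, {"x": 0.2, "y": -9.8, "z": 5}, {"x": 0.2, "y": -9.8, "z": 5.2}, {"x": 0.2, "y": -9.8, "z": 5.2}]'

```text
validation failed for argument at $.in...
```

```bash
python3 - <<'E'
from wp import *
f=snap("side","2"); crop(f,190,70,160,170,4,"pics/s2.png")
f=snap("top","2"); crop(f,60,120,190,170,4,"pics/t2.png")
rows([(75,-37,113)])
E
```

```text
t 2.42 pos unit [ 36.8  60.8 115.3] yaw(y axis rel unit y) deg -0.1 F [-0.3 -0.1 -0. ] gap -0.1
(75, -37, 113) -> [0.24, -9.77, 3.84]
```

View pics/s2.png

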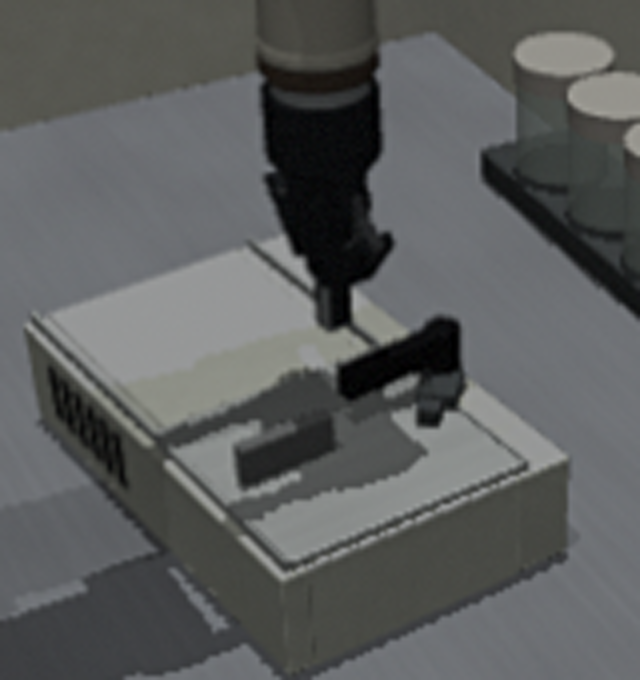

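View pics/t2.png

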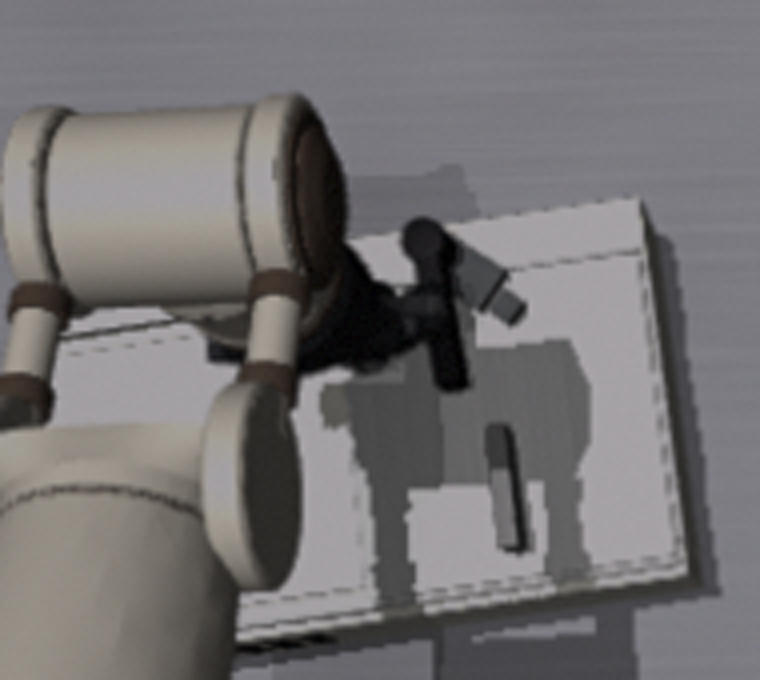

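The move was rejected and nothing moved (pictures unchanged). The rows had no "turn" key, so I'll include it.

Request:
drive_tool --increments '[{"x": 0.2, "y": -1.8, "z": 0.1, "turn": 0}, {"x": 0.2, "y": -2.6, "z": 0, "turn": 0}, {"x": 0.2, "y": -3.4, "z": -0.1, "turn": 0}, {"x": 0.2, "y": -4.3, "z": -0.1, "turn": 0}, {"x": 0.2, "y": -5.1, "z": 0, "turn": 0}, {"x": 0.2, "y": -6, "z": 0.3, "turn": 0}, {"x": 0.2, "y": -6.8, "z": 0.7, "turn": 0}, {"x": 0.2, "y": -7.6, "z": 1.2, "turn": 0}, {"x": 0.2, "y": -8.4, "z": 1.9, "turn": 0}, {"x": 0.2, "y": -9, "z": 2.7, "turn": 0}, {"x": 0.2, "y": -9.4, "z": 3.6, "turn": 0}, {"x": 0.2, "y": -9.8, "z": 4.2, "turn": 0}, {"x": 0.2, "y": -9.8, "z": 4.6, "turn": 0}, {"x": 0.2, "y": -9.8, "z": 4.8, "turn": 0}, {"x": 0.2, "y": -9.8, "z": 5, "turn": 0}, {"x": 0.2, "y": -9.8, "z": 5.2, "turn": 0}, {"x": 0.2, "y": -9.8, "z": 5.2, "turn": 0}]'

```text
t: 4.55
tool_pos: [598.1, 42.9, 112.1]
tool_rot: [[0.0, -0.121, 0.993], [0.0, 0.993, 0.121], [-1.0, 0.0, 0.0]]
contact_force: [0.6, 0.1, 0.2]
finger_gap: -0.1
```

```bash
python3 - <<'E'
from wp import *
f=snap("side","3"); crop(f,190,70,160,170,4,"pics/s3.png")
f=snap("top","3"); crop(f,60,120,190,170,4,"pics/t3.png")
rows([(75,-37,113)])
E
```

```text
t 4.65 pos unit [ 87.8 -37.3 112.1] yaw(y axis rel unit y) deg -0.1 F [-0.1  0.7 -0.1] gap -0.2
(75, -37, 113) -> [-0.09, 0.03, -1.28]
```

View pics/s3.png

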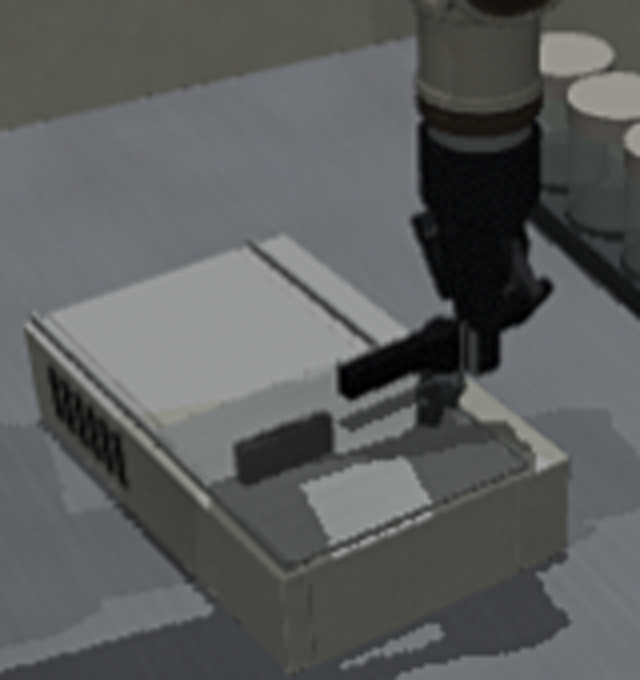

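View pics/t3.png

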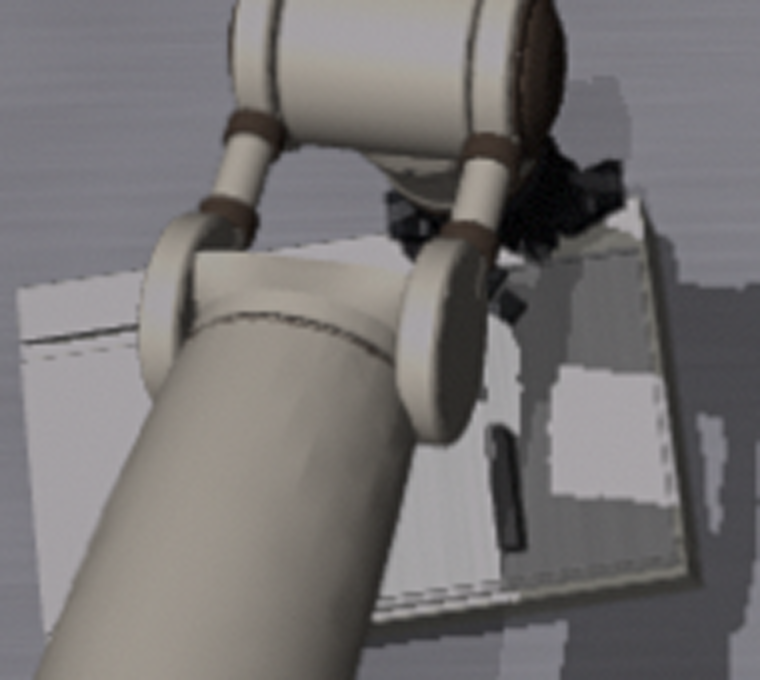

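The lever didn't move. I'll check where the TCP projects compared with the finger in the picture.

```bash
python3 - <<'E'
from wp import *
s=load("side3.pkl");t=load("top3.pkl")
for n,P in [("tcp3",[598.1,42.9,112.1]),("tcp1",[534.2,134.4,114.1])]:
  print(n,(proj(s,P)-[190,70])*4,(proj(t,P)-[60,120])*4)
for P in [(102,25,130),(102,25,106),(17,17,130),(17,17,106),(65,-12,100),(-5,0,117),(-75,0,117)]:
  w=unit(U,P); print(P,(proj(s,w)-[190,70])*4,(proj(t,w)-[60,120])*4)
E
```

```text
tcp3 [[477.45215063 392.11476398]] [[542.92551633 253.99896902]]
tcp1 [[331.48689457 348.58226942]] [[378.09416347 368.52067771]]
(102, 25, 130) [[441.48909363 321.50341752]] [[423.00787634 237.6569498 ]]
(102, 25, 106) [[442.0679009  351.40766133]] [[433.20086754 248.56522285]]
(17, 17, 130) [[341.83766714 366.81267455]] [[453.64237198 384.00099153]]
(17, 17, 106) [[343.59747605 397.16635666]] [[463.40040389 392.26946637]]
(65, -12, 100) [[427.84027511 401.01387135]] [[507.2185405  304.57866448]]
(-5, 0, 117) [[328.15776571 406.09850773]] [[493.68740879 422.68122554]]
(-75, 0, 117) [[234.86118182 442.36321559]] [[508.10638918 546.86927638]]
```

In both pictures the fingertip sits about 19 mm above the projected TCP (side crop 482,368 against 477,392). The finger therefore skimmed over the lever top. I'll go back and work lower.

```bash
python3 - <<'E'
from wp import *
rows([(86,-37,140),(36,62,140),(36,62,96)])
E
```

```text
t 4.65 pos unit [ 87.8 -37.3 112.1] yaw(y axis rel unit y) deg -0.1 F [-0.1  0.7 -0.1] gap -0.2
(86, -37, 140) -> [-2.79, 0.03, -0.18]
(36, 62, 140) -> [-2.79, 9.92, -5.2]
(36, 62, 96) -> [1.61, 9.92, -5.2]
```

Request:
drive_tool --increments '[{"x": -1.5, "y": 0, "z": -0.2, "turn": 0}, {"x": -2.8, "y": 0.5, "z": -0.5, "turn": 0}, {"x": -2.8, "y": 3, "z": -2, "turn": 0}, {"x": -2.8, "y": 6, "z": -3.5, "turn": 0}, {"x": -2.8, "y": 9, "z": -4.8, "turn": 0}, {"x": -2.8, "y": 9.9, "z": -5.2, "turn": 0}, {"x": -1, "y": 9.9, "z": -5.2, "turn": 0}, {"x": 0.8, "y": 9.9, "z": -5.2, "turn": 0}, {"x": 1.6, "y": 9.9, "z": -5.2, "turn": 0}, {"x": 1.6, "y": 9.9, "z": -5.2, "turn": 0}]'

```text
t: 5.9
tool_pos: [533.9, 134.3, 94.7]
tool_rot: [[-0.003, -0.12, 0.993], [-0.0, 0.993, 0.12], [-1.0, 0.0, -0.003]]
contact_force: [0.6, -0.2, 0.2]
finger_gap: -0.5
```

```bash
python3 - <<'E'
from wp import *
f=snap("side","4"); crop(f,190,70,160,170,4,"pics/s4.png")
p=r.get_state()["tool_pos"]; print(p,[((proj(f,p+[0,0,h])-[190,70])*4).round(0).tolist() for h in (0,19)])
rows([])
E
```

```text
[534.53490011 134.45616732  95.60343281] [[[333.0, 371.0]], [[332.0, 348.0]]]
t 5.95 pos unit [36.  61.3 95.6] yaw(y axis rel unit y) deg -0.14 F [ 0.9  0.1 -0.1] gap 0.0
```

View pics/s4.png

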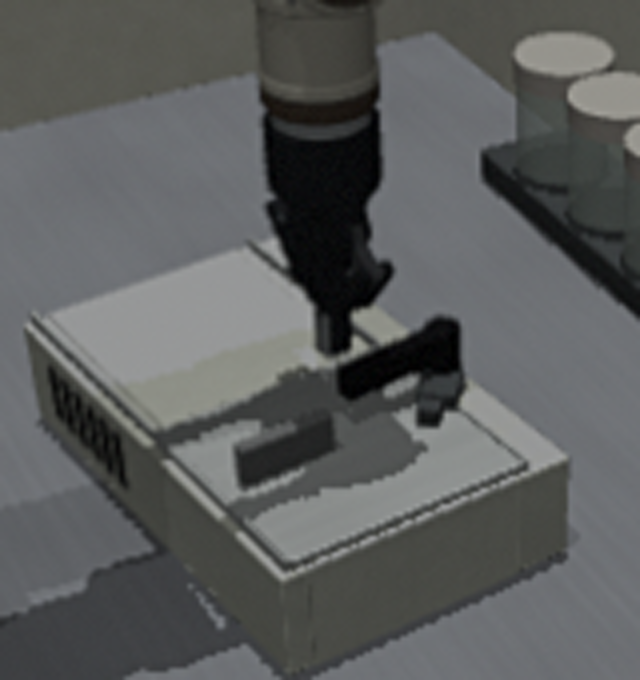

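The tip is at (333,352), about 17 mm above the reported TCP, so tip z ≈ 112. That is inside the lever's height band and above the catch. Same sweep again.

Request:
drive_tool --increments '[{"x": 0, "y": -1.8, "z": 0.2, "turn": 0}, {"x": 0, "y": -2.6, "z": 0, "turn": 0}, {"x": 0, "y": -3.4, "z": -0.1, "turn": 0}, {"x": 0, "y": -4.3, "z": -0.1, "turn": 0}, {"x": 0, "y": -5.1, "z": 0, "turn": 0}, {"x": 0, "y": -6, "z": 0.3, "turn": 0}, {"x": 0, "y": -6.8, "z": 0.7, "turn": 0}, {"x": 0, "y": -7.6, "z": 1.2, "turn": 0}, {"x": 0, "y": -8.4, "z": 1.9, "turn": 0}, {"x": 0, "y": -9, "z": 2.7, "turn": 0}, {"x": 0, "y": -9.4, "z": 3.6, "turn": 0}, {"x": 0, "y": -9.8, "z": 4.2, "turn": 0}, {"x": 0, "y": -9.8, "z": 4.6, "turn": 0}, {"x": 0, "y": -9.8, "z": 4.8, "turn": 0}, {"x": 0, "y": -9.8, "z": 5, "turn": 0}, {"x": 0, "y": -9.8, "z": 5.2, "turn": 0}]'

```text
t: 7.95
tool_pos: [592.8, 42.5, 95.9]
tool_rot: [[-0.013, -0.121, 0.993], [-0.003, 0.993, 0.121], [-1.0, -0.001, -0.014]]
contact_force: [-25.3, -7.0, 16.0]
finger_gap: 0.0
```

```bash
python3 - <<'E'
from wp import *
f=snap("side","5"); crop(f,190,70,160,170,4,"pics/s5.png")
rows([])
E
```

```text
t 8.0 pos unit [ 82.5 -37.1  96. ] yaw(y axis rel unit y) deg -0.04 F [-21.2  -6.1  14.7] gap 0.3
```

View pics/s5.png

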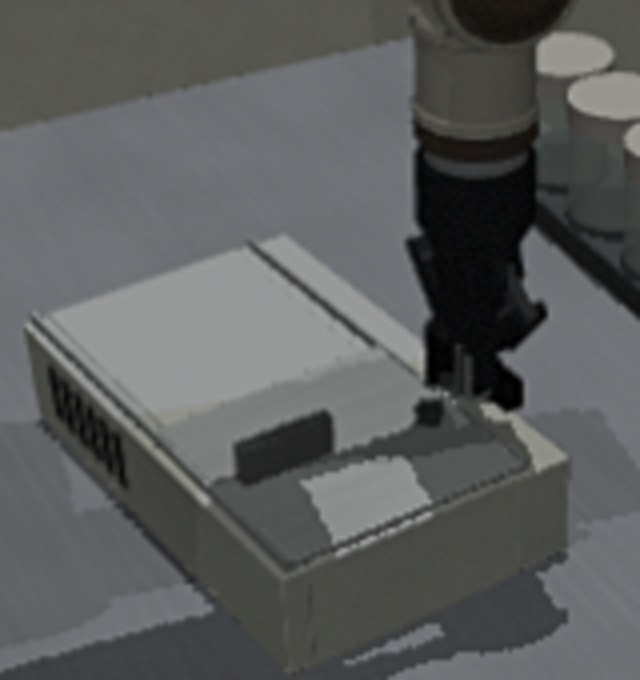

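Lever is at its stop: the force rose to 25 N and the lever now lies along the far wall in the picture. Next is the cover bar.

```bash
python3 - <<'E'
from wp import *
rows([(60,-40,96),(-40,-40,96),(-40,-40,83),(-40,-25,83),(-40,155,83),(-40,158,83)])
E
```

```text
t 8.0 pos unit [ 82.5 -37.1  96. ] yaw(y axis rel unit y) deg -0.04 F [-21.2  -6.1  14.7] gap 0.3
(60, -40, 96) -> [0.03, -0.3, -2.25]
(-40, -40, 96) -> [0.17, -0.3, -12.25]
(-40, -40, 83) -> [1.47, -0.3, -12.23]
(-40, -25, 83) -> [1.47, 1.2, -12.23]
(-40, 155, 83) -> [1.44, 19.2, -12.25]
(-40, 158, 83) -> [1.44, 19.5, -12.25]
```

Request:
drive_tool --increments '[{"x": 0, "y": -0.2, "z": -2.5, "turn": 0}, {"x": 0, "y": -0.3, "z": -6, "turn": 0}, {"x": 0, "y": -0.3, "z": -10, "turn": 0}, {"x": 0, "y": -0.3, "z": -12.8, "turn": 0}, {"x": 0.8, "y": -0.3, "z": -12.8, "turn": 0}, {"x": 1.3, "y": 0, "z": -12.8, "turn": 0}, {"x": 1.3, "y": 1, "z": -12.8, "turn": 0}, {"x": 1.3, "y": 2.5, "z": -12.8, "turn": 0}, {"x": 1.3, "y": 4.5, "z": -12.8, "turn": 0}, {"x": 1.3, "y": 6.5, "z": -12.8, "turn": 0}, {"x": 1.3, "y": 8.5, "z": -12.8, "turn": 0}, {"x": 1.3, "y": 10.5, "z": -12.8, "turn": 0}, {"x": 1.3, "y": 12.5, "z": -12.8, "turn": 0}, {"x": 1.3, "y": 14.5, "z": -12.8, "turn": 0}, {"x": 1.3, "y": 16.5, "z": -12.8, "turn": 0}, {"x": 1.3, "y": 18, "z": -12.8, "turn": 0}, {"x": 1.3, "y": 19, "z": -12.8, "turn": 0}, {"x": 1.3, "y": 19.5, "z": -12.8, "turn": 0}, {"x": 1.3, "y": 19.7, "z": -12.8, "turn": 0}]'

```text
t: 10.38
tool_pos: [447.5, 220.4, 83.2]
tool_rot: [[-0.0, -0.122, 0.993], [-0.009, 0.992, 0.122], [-1.0, -0.008, -0.001]]
contact_force: [0.2, -21.3, 3.5]
finger_gap: -0.5
```

```bash
python3 - <<'E'
from wp import *
f=snap("side","6"); crop(f,190,70,160,170,4,"pics/s6.png")
rows([(-40,157,83),(-40,130,83),(-40,130,120)])
E
```

```text
t 10.43 pos unit [-39.9 157.   83.2] yaw(y axis rel unit y) deg -0.02 F [ -0.6 -17.6   4. ] gap -0.2
(-40, 157, 83) -> [0.02, -0.0, -0.01]
(-40, 130, 83) -> [0.04, -2.7, -0.01]
(-40, 130, 120) -> [-3.66, -2.74, -0.01]
```

View pics/s6.png

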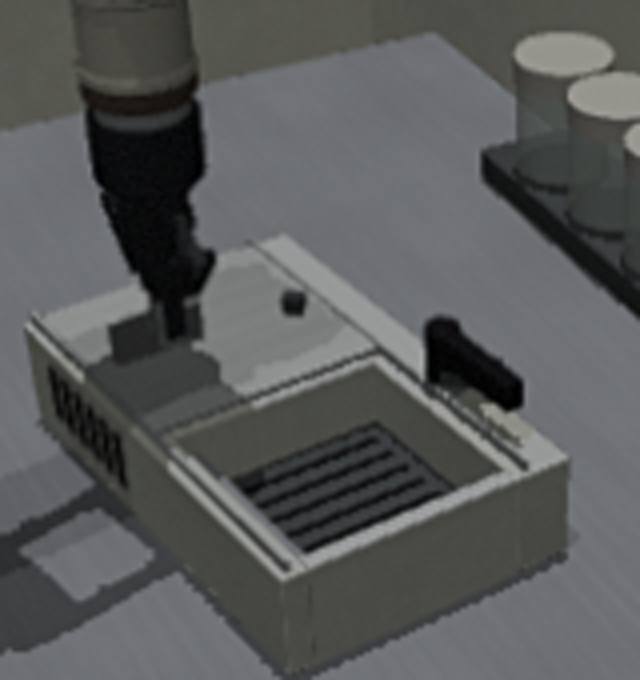

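The cover is at its open stop (bar at side crop 155,330, 21 N), the bay is open and the lever is released. Now going to the plate.

```bash
python3 - <<'E'
from wp import *
s=r.get_state();R=s["tool_rot"];p=s["tool_pos"]
for z in (150,60): print((R.T@(np.array([F[0],F[1],z])-p)/10).round(2))
print("yaw diff",np.degrees(F[2]-U[2]))
E
```

```text
[ -6.28 -46.22  -2.4 ]
[  2.72 -46.15  -2.39]
yaw diff -22.424284391781867
```

Request:
drive_tool --increments '[{"x": 0, "y": -1.5, "z": 0, "turn": 0}, {"x": -2, "y": -4, "z": 0, "turn": 0}, {"x": -5, "y": -7, "z": 0, "turn": 2}, {"x": -7, "y": -11, "z": -0.2, "turn": 4}, {"x": -7, "y": -16, "z": -0.5, "turn": 7}, {"x": -7, "y": -21, "z": -0.8, "turn": 10}, {"x": -7, "y": -26, "z": -1.2, "turn": 13}, {"x": -7, "y": -31, "z": -1.6, "turn": 16}, {"x": -7, "y": -36, "z": -2, "turn": 19}, {"x": -7, "y": -41, "z": -2.3, "turn": 21}, {"x": -7, "y": -45, "z": -2.4, "turn": 22.4}, {"x": -6, "y": -46.5, "z": -2.4, "turn": 22.4}, {"x": -3, "y": -46.5, "z": -2.4, "turn": 22.4}, {"x": 0, "y": -46.5, "z": -2.4, "turn": 22.4}, {"x": 2.5, "y": -46.5, "z": -2.4, "turn": 22.4}, {"x": 3.5, "y": -46.5, "z": -2.4, "turn": 22.4}, {"x": 3.5, "y": -46.5, "z": -2.4, "turn": 22.4}]' --hand 0

```text
t: 12.55
tool_pos: [479.0, -239.6, 47.5]
tool_rot: [[-0.001, 0.266, 0.964], [0.001, 0.964, -0.266], [-1.0, 0.001, -0.001]]
contact_force: [0.1, -0.0, -0.7]
finger_gap: 42.7
```

```bash
python3 - <<'E'
from wp import *
f=snap("side","7"); crop(f,250,170,140,150,4,"pics/s7.png")
g=snap("top","7"); crop(g,250,170,140,150,4,"pics/t7.png")
s=r.get_state();R=s["tool_rot"];p=s["tool_pos"]
print(p,s["finger_gap"],(R.T@(np.array([F[0],F[1],0])-p)/10).round(2),np.degrees(np.arctan2(-R[0,1],R[1,1])-F[2]))
print([((proj(f,p+[0,0,h])-[250,170])*4).round(0).tolist() for h in (0,17,23)])
print([((proj(g,p+[0,0,h])-[250,170])*4).round(0).tolist() for h in (0,17)])
E
```

```text
[ 480.05804559 -240.72173756   49.06944581] 42.576444643789166 [ 4.91 -0.02 -0.  ] -0.0598295170981113
[[[290.0, 387.0]], [[291.0, 365.0]], [[291.0, 358.0]]]
[[[289.0, 267.0]], [[290.0, 262.0]]]
```

View pics/s7.png

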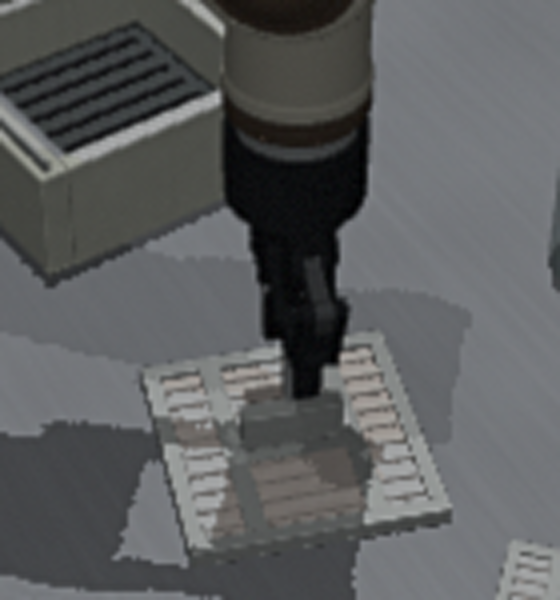

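View pics/t7.png

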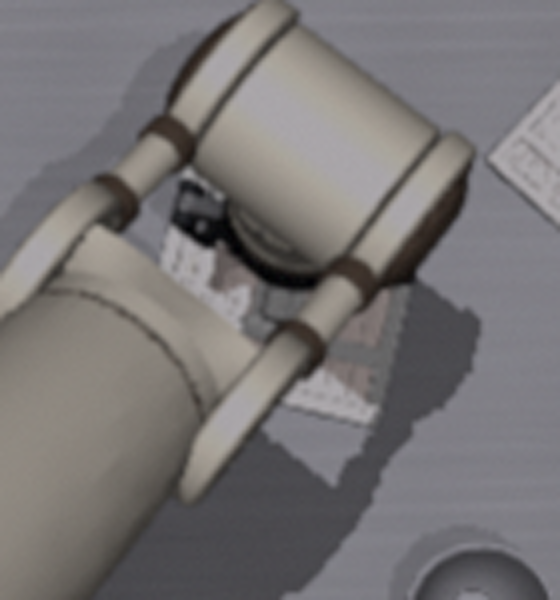

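```bash
python3 - <<'E'
from wp import *
f=load("side7.pkl"); p=np.array([480,-240.7,49.]); y=np.array([.266,.964,0])
for sgn in(-1,1):
  for d in (21,35):
    print(sgn,d,[((proj(f,p+sgn*d*y+[0,0,h])-[250,170])*4).round(0).tolist() for h in (0,10,20,30)])
for P in [(30,7,38),(-30,7,38),(30,-7,38),(-30,-7,38)]: print(P,((proj(f,unit(F,P))-[250,170])*4).round())
E
```

```text
-1 21 [[[299.0, 413.0]], [[300.0, 400.0]], [[300.0, 388.0]], [[300.0, 375.0]]]
-1 35 [[[305.0, 430.0]], [[306.0, 418.0]], [[306.0, 405.0]], [[306.0, 392.0]]]
1 21 [[[282.0, 362.0]], [[282.0, 349.0]], [[282.0, 337.0]], [[282.0, 324.0]]]
1 35 [[[276.0, 345.0]], [[276.0, 333.0]], [[276.0, 320.0]], [[276.0, 307.0]]]
(30, 7, 38) [[338. 384.]]
(-30, 7, 38) [[237. 401.]]
(30, -7, 38) [[344. 401.]]
(-30, -7, 38) [[242. 418.]]
```

The fingers straddle the bar: near fingertip at (305,396), about 20 mm above the TCP. Descending and gripping.

Request:
drive_tool --increments '[{"x": 2, "y": 0, "z": 0, "turn": 0}, {"x": 3.5, "y": 0, "z": 0, "turn": 0}, {"x": 4.3, "y": 0, "z": 0, "turn": 0}, {"x": 4.7, "y": 0, "z": 0, "turn": 0}, {"x": 4.7, "y": 0, "z": 0, "turn": 0}]' --hand 0

```text
t: 13.28
tool_pos: [479.4, -240.5, 1.2]
tool_rot: [[0.0, 0.267, 0.964], [-0.0, 0.964, -0.267], [-1.0, -0.0, 0.0]]
contact_force: [-0.5, -0.9, 1.0]
finger_gap: 42.5
```

Request:
drive_tool --increments '[{"x": 0, "y": 0, "z": 0, "turn": 0}, {"x": 0, "y": 0, "z": 0, "turn": 0}, {"x": 0, "y": 0, "z": 0, "turn": 0}, {"x": 0, "y": 0, "z": 0, "turn": 0}, {"x": 0, "y": 0, "z": 0, "turn": 0}, {"x": 0, "y": 0, "z": 0, "turn": 0}]' --hand -1 --grip_force 25

```text
t: 14.02
tool_pos: [479.8, -240.6, 1.7]
tool_rot: [[0.001, 0.267, 0.964], [-0.0, 0.964, -0.267], [-1.0, -0.0, 0.001]]
contact_force: [-0.0, 2.4, 5.7]
finger_gap: 13.5
```

```bash
python3 - <<'E'
from wp import *
f=snap("side","8"); crop(f,250,170,140,150,4,"pics/s8.png")
s=r.get_state();print(s["tool_pos"],s["finger_gap"],s["contact_force"])
E
```

```text
[ 479.86163521 -240.60729106    1.72829964] 13.688750744274444 [0.02457093 2.47056929 5.98391388]
```

View pics/s8.png

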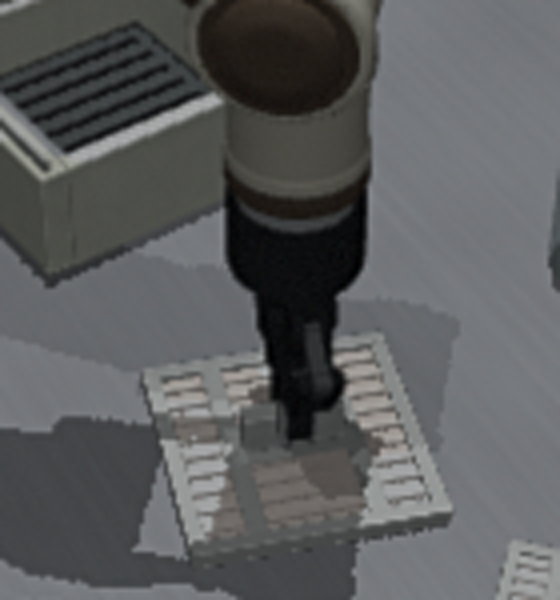

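Gripped (gap 13.6), but the tips press the plate with 6 N. I'll re-grip a few mm higher so it can pivot.

Request:
drive_tool --increments '[{"x": 0, "y": 0, "z": 0, "turn": 0}, {"x": 0, "y": 0, "z": 0, "turn": 0}, {"x": -0.4, "y": 0, "z": 0, "turn": 0}, {"x": -0.7, "y": 0, "z": 0, "turn": 0}, {"x": -0.7, "y": 0, "z": 0, "turn": 0}]' --hand -0.4

```text
t: 14.7
tool_pos: [479.6, -240.7, 8.5]
tool_rot: [[0.001, 0.267, 0.964], [-0.001, 0.964, -0.267], [-1.0, -0.0, 0.001]]
contact_force: [-0.2, 0.2, -0.9]
finger_gap: 25.8
```

Request:
drive_tool --increments '[{"x": 0, "y": 0, "z": 0, "turn": 0}, {"x": 0, "y": 0, "z": 0, "turn": 0}, {"x": 0, "y": 0, "z": 0, "turn": 0}, {"x": 0, "y": 0, "z": 0, "turn": 0}, {"x": -0.5, "y": 0, "z": 0, "turn": 0}, {"x": -2.5, "y": 0, "z": 0, "turn": 0}, {"x": -5, "y": 0, "z": 0, "turn": 0}, {"x": -8, "y": 0, "z": 0, "turn": 0}, {"x": -11, "y": 0, "z": 0, "turn": 0}, {"x": -12, "y": 0, "z": 0, "turn": 0}]' --hand -1 --grip_force 25

```text
t: 15.95
tool_pos: [479.8, -240.9, 129.3]
tool_rot: [[0.002, 0.267, 0.964], [-0.001, 0.964, -0.267], [-1.0, -0.001, 0.002]]
contact_force: [0.3, 0.0, -3.3]
finger_gap: 13.2
```

```bash
python3 - <<'E'
from wp import *
f=snap("side","9"); crop(f,230,120,160,200,3,"pics/s9.png")
s=r.get_state();print(s["tool_pos"],s["finger_gap"],s["contact_force"])
rows([(-183,0,125),(-170,0,125),(-170,0,70)])
E
```

```text
[ 479.93043461 -240.93489744  129.6741194 ] 13.101999118710346 [ 1.41562398 -0.20609423 -2.7150124 ]
t 16.0 pos unit [ -64.1 -304.6  129.7] yaw(y axis rel unit y) deg -22.5 F [ 1.4 -0.2 -2.7] gap 13.1
(-183, 0, 125) -> [0.4, 23.59, -22.64]
(-170, 0, 125) -> [0.4, 24.09, -21.44]
(-170, 0, 70) -> [5.9, 24.1, -21.45]
```

View pics/s9.png

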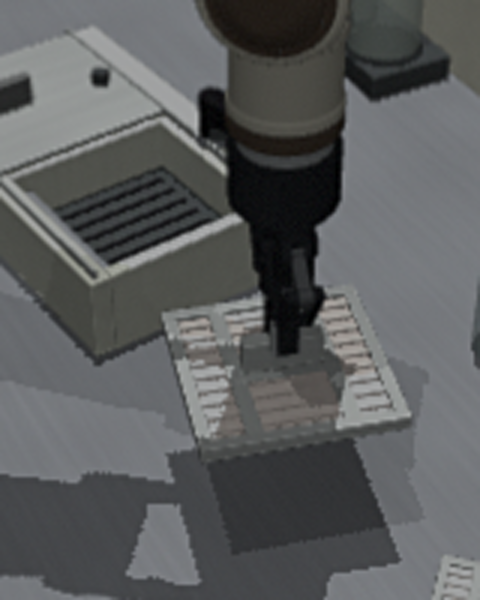

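Plate is held level with the bar centred. I'll tilt it by letting its far edge ride up on the outer top corner of the unit's near wall.

Request:
drive_tool --increments '[{"x": 0, "y": 1.2, "z": -1, "turn": -1}, {"x": 0, "y": 4, "z": -3.5, "turn": -4}, {"x": 0, "y": 7, "z": -6, "turn": -7}, {"x": 0, "y": 10, "z": -9, "turn": -10}, {"x": 0, "y": 13, "z": -12, "turn": -13}, {"x": 0, "y": 16, "z": -15, "turn": -16}, {"x": 0, "y": 19, "z": -17.5, "turn": -19}, {"x": 0, "y": 22, "z": -19.5, "turn": -21}, {"x": 0, "y": 23.8, "z": -20.7, "turn": -22.5}, {"x": 0, "y": 24.3, "z": -21, "turn": -22.5}, {"x": 0, "y": 24.3, "z": -21, "turn": -22.5}]'

```text
t: 17.38
tool_pos: [341.0, 50.0, 127.2]
tool_rot: [[-0.002, -0.123, 0.992], [0.0, 0.992, 0.123], [-1.0, 0.0, -0.002]]
contact_force: [-0.9, -0.9, -4.1]
finger_gap: 12.8
```

```bash
python3 - <<'E'
from wp import *
f=snap("side","10"); crop(f,130,90,200,190,4,"pics/s10.png")
rows([(-165,0,130),(-165,0,95),(-165,0,57)])
print(r.get_state()["joint_positions"].round(2))
E
```

```text
t 17.43 pos unit [-166.1    0.6  127.5] yaw(y axis rel unit y) deg -0.01 F [-0.5 -0.2 -2.9] gap 13.2
(-165, 0, 130) -> [-0.25, -0.06, 0.11]
(-165, 0, 95) -> [3.25, -0.06, 0.11]
(-165, 0, 57) -> [7.05, -0.06, 0.11]
[-0.21 -0.42  2.29 -0.    1.28 -1.9 ]
```

View pics/s10.png

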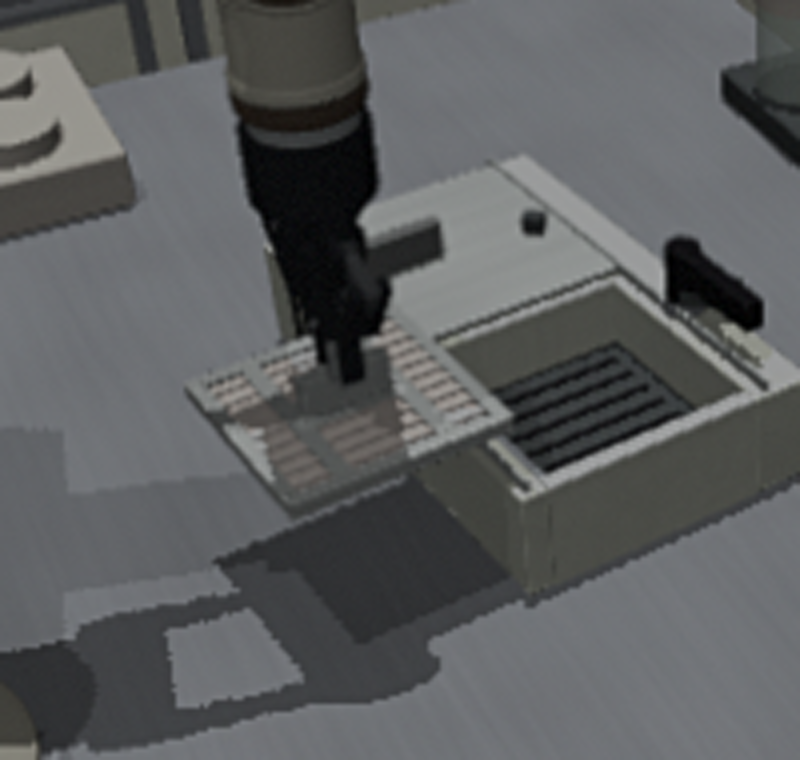

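Plate's far edge overlaps the near wall from above. Lowering to tilt it.

Request:
drive_tool --increments '[{"x": 1.5, "y": 0, "z": 0.1, "turn": 0}, {"x": 3, "y": 0, "z": 0.1, "turn": 0}, {"x": 3.8, "y": 0, "z": 0.1, "turn": 0}, {"x": 4.3, "y": 0, "z": 0.1, "turn": 0}, {"x": 4.8, "y": 0, "z": 0.1, "turn": 0}, {"x": 5.3, "y": 0, "z": 0.1, "turn": 0}, {"x": 5.8, "y": 0, "z": 0.1, "turn": 0}, {"x": 6.3, "y": 0, "z": 0.1, "turn": 0}, {"x": 6.8, "y": 0, "z": 0.1, "turn": 0}, {"x": 7.1, "y": 0, "z": 0.1, "turn": 0}, {"x": 7.1, "y": 0, "z": 0.1, "turn": 0}]'

```text
t: 18.8
tool_pos: [341.2, 49.5, 56.6]
tool_rot: [[-0.004, -0.123, 0.992], [-0.001, 0.992, 0.123], [-1.0, -0.0, -0.004]]
contact_force: [-7.9, -1.7, 0.7]
finger_gap: 13.2
```

```bash
python3 - <<'E'
from wp import *
f=snap("side","11"); crop(f,130,90,200,190,4,"pics/s11.png")
rows([(-165,0,57)])
E
```

```text
t 18.85 pos unit [-166.2    0.6   56.6] yaw(y axis rel unit y) deg 0.03 F [-7.7 -3.   1.1] gap 12.9
(-165, 0, 57) -> [-0.04, -0.06, 0.12]
```

View pics/s11.png

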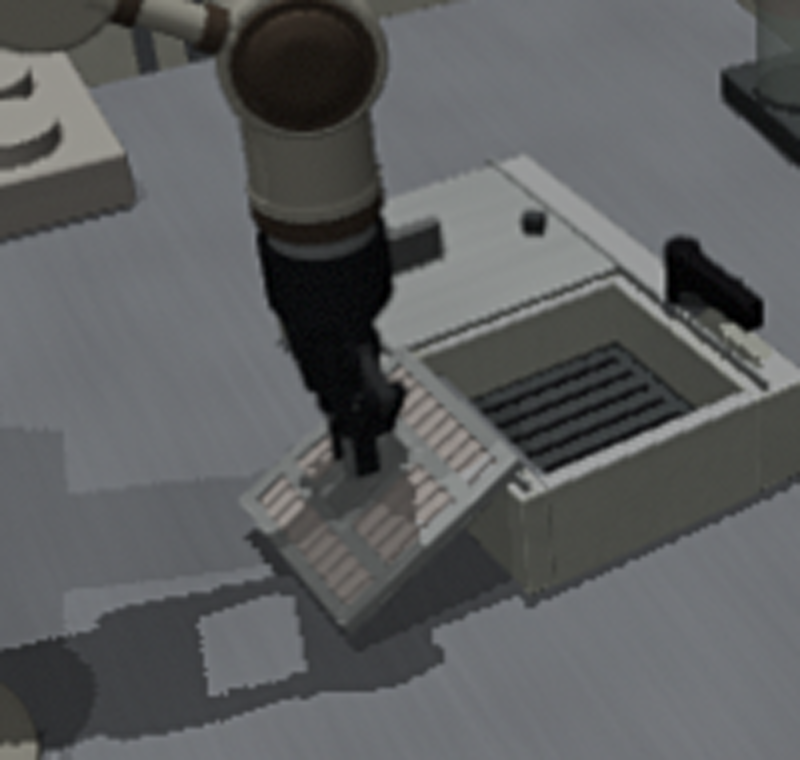

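The plate has tilted far side up. I'll measure the angle and grip offset from its corners.

```bash
cat > tilt.py <<'E'
from wp import *
def tiltfit(f,cor,obs,x0):
    # params: plate underside centre in unit frame (x,y,z), theta (far up), yaw error 0
    C=np.array(cor,float)
    def fun(q):
        c,s=np.cos(q[3]),np.sin(q[3]); R=np.array([[c,0,-s],[0,1,0],[s,0,c]])
        return (proj(f,unit(U,C@R.T+q[:3]))-obs).ravel()
    q=least_squares(fun,x0); print("underside centre unit",q.x[:3].round(1),"tilt deg",np.degrees(q.x[3]).round(1),"res",q.fun.round(1)); return q.x
E
python3 - <<'E'
from tilt import *
f=load("side11.pkl")
obs=(np.array([(243,500),(345,622),(521,462)])+.5)/4-.5+[130,90]
q=tiltfit(f,[(-75,75,12),(-75,-75,12),(75,-75,12)],obs,[-165,0,48,.5])
# grip point in plate frame: TCP + h along z
tcp=np.array([-166.2,0.6,56.6])
c,s=np.cos(q[3]),np.sin(q[3]); R=np.array([[c,0,-s],[0,1,0],[s,0,c]])
for h in(10,20,30): print(h,(R.T@(tcp+[0,0,h]-q[:3])).round(1))
E
```

```text
underside centre unit [-138.6   23.2   27.3] tilt deg 26.3 res [ 0.  -0.1 -0.   0.1 -0.   0. ]
10 [ -7.3 -22.6  47.5]
20 [ -2.9 -22.6  56.5]
30 [  1.5 -22.6  65.4]
```

```bash
cat >> tilt.py <<'E'
def tiltfit2(f,cor,obs,tcp,th0=.45):
    # grip point G=tcp+(0,0,19.5); plate underside centre = G - R*(gx,0,28); params: theta,gx,(dz)
    C=np.array(cor,float)
    def pose(q):
        c,s=np.cos(q[0]),np.sin(q[0]); R=np.array([[c,0,-s],[0,1,0],[s,0,c]])
        return R,np.array(tcp)+[0,0,19.5]-R@np.array([q[1],0,28+q[2]])
    def fun(q):
        R,o=pose(q); return np.r_[(proj(f,unit(U,C@R.T+o))-obs).ravel(),q[1]/5,q[2]/5]
    q=least_squares(fun,[th0,0,0]); R,o=pose(q.x)
    print("tilt",np.degrees(q.x[0]).round(1),"gx,dz",q.x[1:].round(1),"res",q.fun.round(1),"centre",o.round(1))
    for n,k in [("near-bot",(-75,0,0)),("near-top",(-75,0,12)),("far-bot",(75,0,0)),("far-top",(75,0,12))]: print(n,(R@np.array(k)+o-np.array(tcp)).round(1),"abs",(R@np.array(k)+o).round(1))
E
python3 - <<'E'
from tilt import *
f=load("side11.pkl")
obs=(np.array([(243,500),(345,622),(521,462)])+.5)/4-.5+[130,90]
tiltfit2(f,[(-75,75,12),(-75,-75,12),(75,-75,12)],obs,[-166.2,.6,56.6])
E
```

```text
tilt 27.3 gx,dz [-3.  5.] res [-0.8 -0.1 -0.2  0.8  0.4 -0.8 -0.6  1. ] centre [-148.3    0.6   48.2]
near-bot [-48.8   0.  -42.9] abs [-215.     0.6   13.7]
near-top [-54.3   0.  -32.2] abs [-220.5    0.6   24.4]
far-bot [84.5  0.  26. ] abs [-81.7   0.6  82.6]
far-top [79.   0.  36.7] abs [-87.2   0.6  93.3]
```

Tilt ≈ 27°. Lifting it and moving over the bay.

Request:
drive_tool --increments '[{"x": -1, "y": 0, "z": -0.2, "turn": 0}, {"x": -4, "y": 0, "z": -0.2, "turn": 0}, {"x": -7, "y": 0, "z": 0, "turn": 0}, {"x": -8.8, "y": 0, "z": 1.5, "turn": 0}, {"x": -9, "y": 0, "z": 4.5, "turn": 0}, {"x": -9, "y": 0, "z": 8, "turn": 0}, {"x": -9, "y": 0, "z": 11.5, "turn": 0}, {"x": -9, "y": 0, "z": 14.5, "turn": 0}, {"x": -9, "y": 0, "z": 16.3, "turn": 0}, {"x": -9, "y": 0, "z": 16.8, "turn": 0}, {"x": -9, "y": 0, "z": 16.8, "turn": 0}]'

```text
t: 20.23
tool_pos: [509.5, 70.4, 147.4]
tool_rot: [[0.0, -0.122, 0.993], [0.0, 0.993, 0.122], [-1.0, 0.0, 0.0]]
contact_force: [0.4, 0.3, -3.4]
finger_gap: 12.9
```

```bash
python3 - <<'E'
from wp import *
f=snap("side","12"); crop(f,180,60,170,190,4,"pics/s12.png")
f=snap("top","12"); crop(f,60,120,190,170,4,"pics/t12.png")
rows([(2,0,110),(2,0,80)])
E
```

```text
t 20.32 pos unit [  2.8   0.9 147.2] yaw(y axis rel unit y) deg -0.0 F [-0.2 -0.7 -4. ] gap 12.7
(2, 0, 110) -> [3.72, -0.09, -0.08]
(2, 0, 80) -> [6.72, -0.09, -0.08]
```

View pics/s12.png

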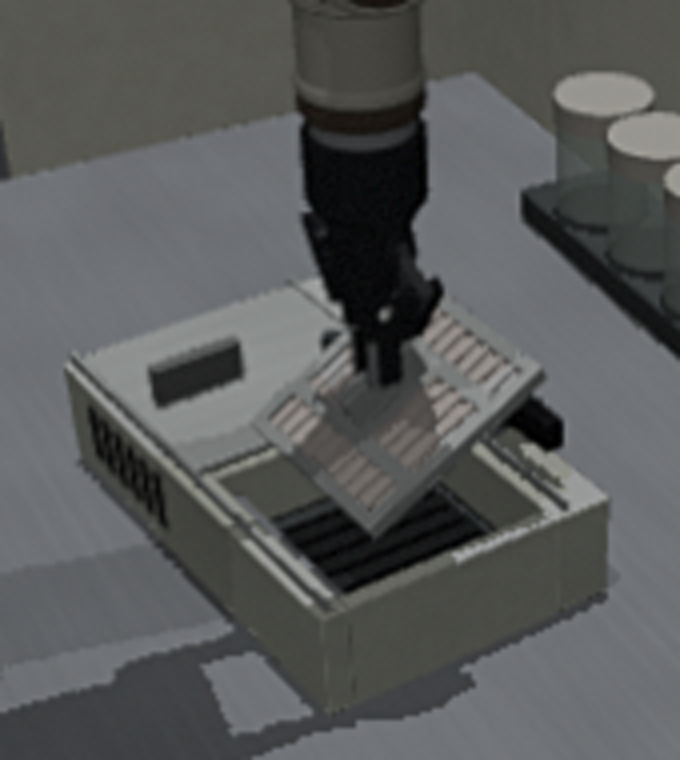

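View pics/t12.png

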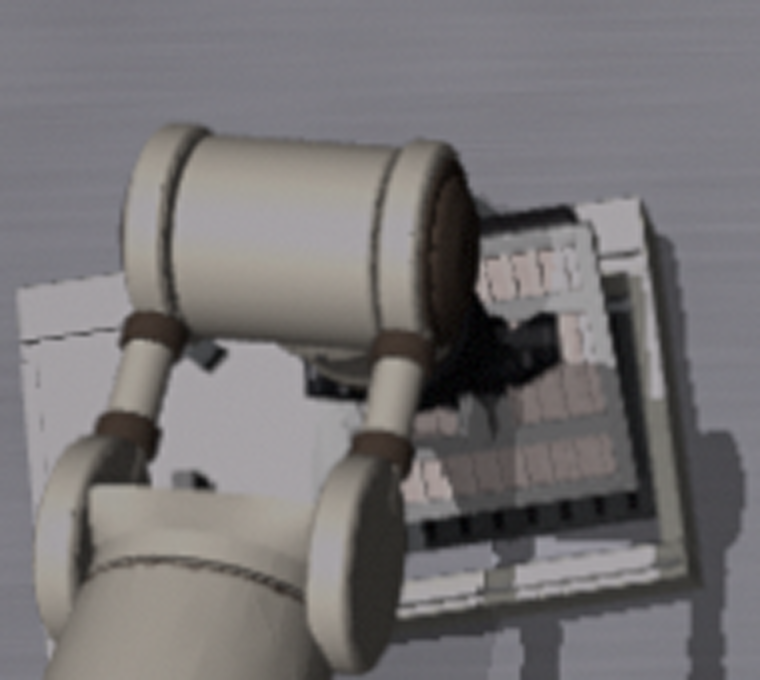

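```bash
python3 - <<'E'
from wp import *
f=load("side12.pkl"); crop(f,235,130,90,70,8,"pics/s12b.png")
f=load("top12.pkl"); crop(f,150,160,90,100,6,"pics/t12b.png")
E
```

```text
(no output)
```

View pics/s12b.png

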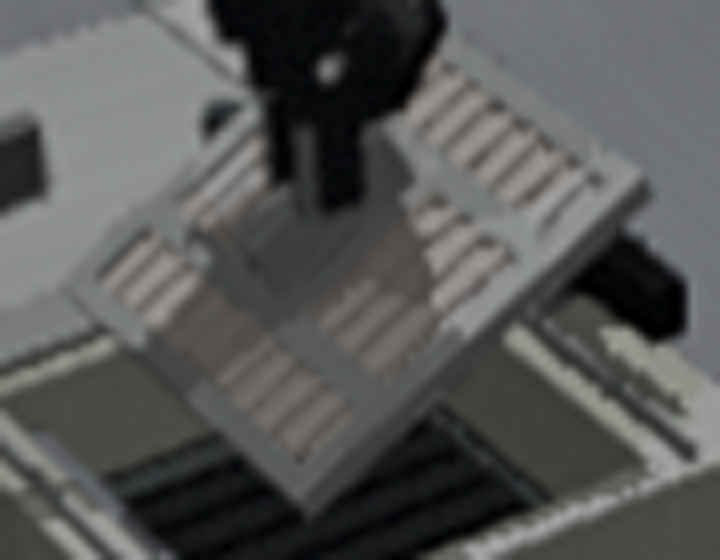

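View pics/t12b.png

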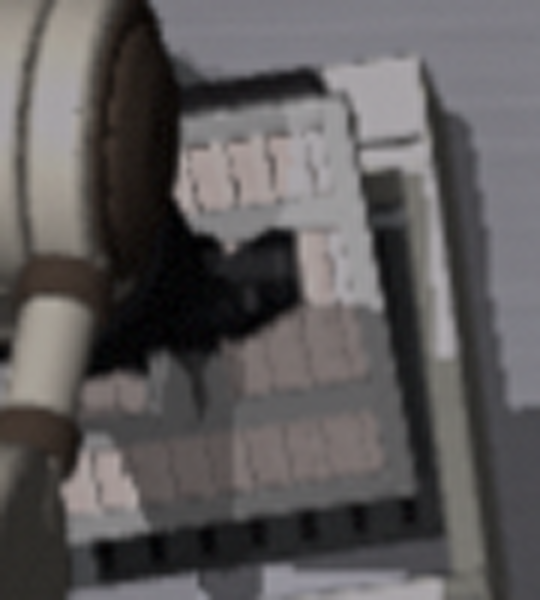

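```bash
python3 - <<'E'
from wp import *
S=load("side12.pkl");T=load("top12.pkl")
px=lambda L,x,y,k:(np.array(L,float)+.5)/k-.5+[x,y]
so=px([(72,275),(306,500),(646,182)],235,130,8); sc=np.array([(-75,75,12),(-75,-75,12),(75,-75,12)],float)
to=px([(348,97),(415,492)],150,160,6); tc=np.array([(75,-75,12),(-75,-75,12)],float)
def pose(q):
    c,s=np.cos(q[3]),np.sin(q[3]); return Rz(q[4])@np.array([[c,0,-s],[0,1,0],[s,0,c]])
def fun(q):
    R=pose(q)
    return np.r_[(proj(S,unit(U,sc@R.T+q[:3]))-so).ravel(),(proj(T,unit(U,tc@R.T+q[:3]))-to).ravel(),q[4]/.02]
q=least_squares(fun,[0,0,130,.45,0]); R=pose(q.x);o=q.x[:3]
print(o.round(1),np.degrees(q.x[3:]).round(1),q.fun.round(1))
tcp=np.array([2.8,.9,147.2])
for n,k in [("near-bot",(-75,0,0)),("near-top",(-75,0,12)),("far-bot",(75,0,0)),("far-top",(75,0,12))]: print(n,(R@np.array(k)+o-tcp).round(1),"abs",(R@np.array(k)+o).round(1))
for h in(10,20,30): print(h,(R.T@(tcp+[0,0,h]-o)).round(1))
E
```

```text
[ 22.1   0.5 138.5] [27.9 -0.9] [-0.5  0.7 -0.8  0.2  0.6 -0.5 -0.2 -0.5  0.2 -0.2 -0.8]
near-bot [-47.    0.7 -43.8] abs [-44.2   1.6 103.4]
near-top [-52.6   0.8 -33.2] abs [-49.8   1.7 114. ]
far-bot [85.5 -1.4 26.4] abs [ 88.3  -0.5 173.6]
far-top [79.9 -1.3 37. ] abs [ 82.7  -0.4 184.2]
10 [-8.3  0.1 25.6]
20 [-3.6  0.1 34.4]
30 [ 1.1  0.1 43.2]
```

Both views agree: tilt 27.9°, near lower edge (-47, -44) from the TCP. It will pass 9 mm inside the lip. Lowering in.

Request:
drive_tool --increments '[{"x": 0.5, "y": -0.1, "z": -0.3, "turn": 0}, {"x": 2.5, "y": -0.1, "z": -0.3, "turn": 0}, {"x": 4.5, "y": -0.1, "z": -0.3, "turn": 0}, {"x": 6, "y": -0.1, "z": -0.3, "turn": 0}, {"x": 6.7, "y": -0.1, "z": -0.3, "turn": 0}, {"x": 7, "y": -0.1, "z": -0.3, "turn": 0}, {"x": 7.2, "y": -0.1, "z": -0.3, "turn": 0}, {"x": 7.3, "y": -0.1, "z": -0.3, "turn": 0}, {"x": 7.3, "y": -0.1, "z": -0.3, "turn": 0}]'

```text
t: 21.45
tool_pos: [506.9, 69.0, 74.4]
tool_rot: [[0.0, -0.122, 0.993], [-0.0, 0.993, 0.122], [-1.0, -0.0, 0.0]]
contact_force: [0.8, 0.1, -4.1]
finger_gap: 12.8
```

```bash
python3 - <<'E'
from wp import *
f=snap("side","13"); crop(f,200,90,120,120,5,"pics/s13.png")
rows([(-25,0,74)])
E
```

```text
t 21.5 pos unit [ 0.6 -0.3 74.4] yaw(y axis rel unit y) deg -0.0 F [-0.3 -0.2 -4.2] gap 13.3
(-25, 0, 74) -> [0.04, 0.03, -2.56]
```

View pics/s13.png

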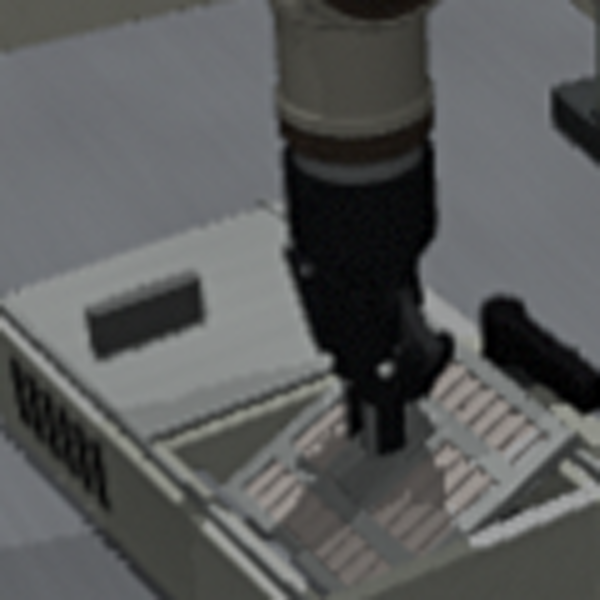

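No floor contact yet; the near edge is inside, at floor level next to the lip. Sliding it under the lip.

Request:
drive_tool --increments '[{"x": 0.1, "y": 0, "z": -0.3, "turn": 0}, {"x": 0.1, "y": 0, "z": -0.8, "turn": 0}, {"x": 0.1, "y": 0, "z": -1.3, "turn": 0}, {"x": 0.1, "y": 0, "z": -1.7, "turn": 0}, {"x": 0.1, "y": 0, "z": -2.1, "turn": 0}, {"x": 0.1, "y": 0, "z": -2.3, "turn": 0}, {"x": 0.1, "y": 0, "z": -2.5, "turn": 0}, {"x": 0.1, "y": 0, "z": -2.5, "turn": 0}]'

```text
t: 22.5
tool_pos: [482.6, 66.1, 73.4]
tool_rot: [[0.002, -0.122, 0.993], [0.0, 0.993, 0.122], [-1.0, -0.0, 0.002]]
contact_force: [2.2, 0.2, -4.8]
finger_gap: 13.2
```

```bash
python3 - <<'E'
from wp import *
f=snap("side","14"); crop(f,200,90,120,120,5,"pics/s14.png")
rows([(-25,0,74)])
E
```

```text
t 22.55 pos unit [-23.9  -0.3  73.4] yaw(y axis rel unit y) deg -0.0 F [ 2.5  1.8 -4.4] gap 12.9
(-25, 0, 74) -> [-0.06, 0.03, -0.11]
```

View pics/s14.png

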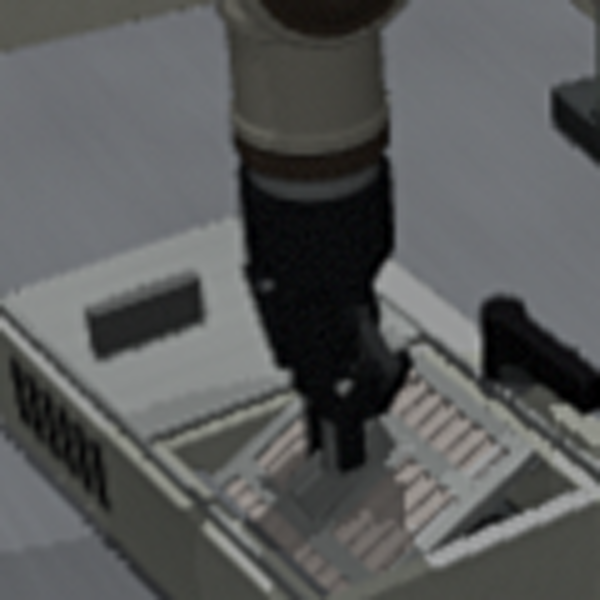

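A light 2 N touch on the near wall, and the plate's near strip is hidden under the lip. Lowering the far side by following the pivot arc.

Request:
drive_tool --increments '[{"x": 0.2, "y": 0, "z": 0.2, "turn": 0}, {"x": 0.5, "y": 0, "z": 0.5, "turn": 0}, {"x": 0.8, "y": 0, "z": 0.7, "turn": 0}, {"x": 1.2, "y": 0, "z": 1.0, "turn": 0}, {"x": 1.5, "y": 0, "z": 1.2, "turn": 0}, {"x": 1.8, "y": 0, "z": 1.5, "turn": 0}, {"x": 2.1, "y": 0, "z": 1.7, "turn": 0}, {"x": 2.4, "y": 0, "z": 1.9, "turn": 0}, {"x": 2.4, "y": 0, "z": 1.9, "turn": 0}]'

```text
t: 23.68
tool_pos: [502.3, 68.1, 49.7]
tool_rot: [[0.003, -0.122, 0.993], [-0.0, 0.993, 0.122], [-1.0, -0.001, 0.003]]
contact_force: [4.1, 0.5, 2.9]
finger_gap: 13.1
```

```bash
python3 - <<'E'
from wp import *
f=snap("side","15"); crop(f,200,90,120,120,5,"pics/s15.png")
rows([(-3,0,40)])
E
```

```text
t 23.73 pos unit [-4.4 -0.6 49.6] yaw(y axis rel unit y) deg -0.0 F [5.  0.3 3.2] gap 13.0
(-3, 0, 40) -> [0.96, 0.06, 0.14]
```

View pics/s15.png

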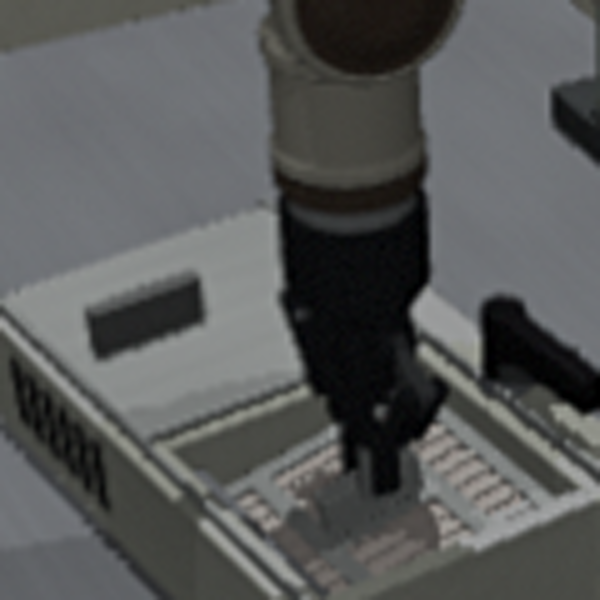

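The far edge is below the rim and the plate is nearly flat. Continuing.

Request:
drive_tool --increments '[{"x": 0.2, "y": 0, "z": 0.1, "turn": 0}, {"x": 0.4, "y": 0, "z": 0.3, "turn": 0}, {"x": 0.6, "y": 0, "z": 0.4, "turn": 0}, {"x": 0.8, "y": 0, "z": 0.4, "turn": 0}, {"x": 1.0, "y": 0, "z": 0.4, "turn": 0}, {"x": 1.1, "y": 0, "z": 0.4, "turn": 0}]'

```text
t: 24.48
tool_pos: [504.3, 68.9, 37.7]
tool_rot: [[-0.001, -0.122, 0.993], [0.0, 0.993, 0.122], [-1.0, 0.0, -0.001]]
contact_force: [3.9, -0.2, 2.0]
finger_gap: 12.9
```

```bash
python3 - <<'E'
from wp import *
f=snap("side","16"); crop(f,200,90,120,120,5,"pics/s16.png")
rows([(-3,0,40)])
E
```

```text
t 24.52 pos unit [-2.1 -0.1 37.6] yaw(y axis rel unit y) deg 0.0 F [ 3.6 -0.3  1. ] gap 12.9
(-3, 0, 40) -> [-0.24, 0.01, -0.09]
```

View pics/s16.png

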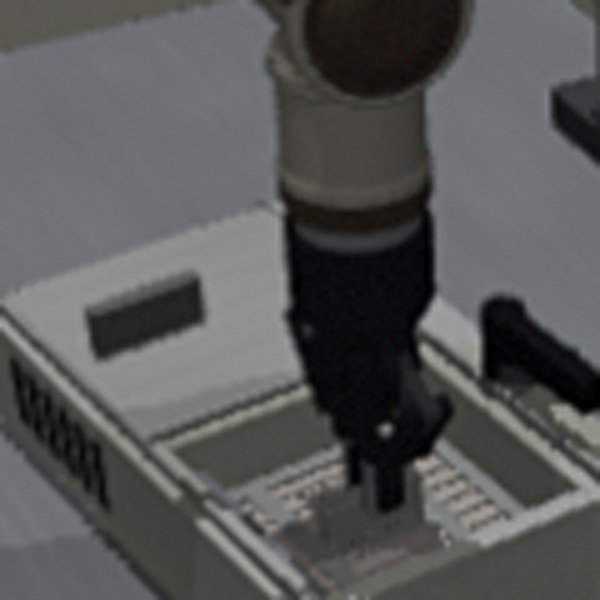

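Request:
drive_tool --increments '[{"x": 0.1, "y": 0, "z": 0.1, "turn": 0}, {"x": 0.3, "y": 0, "z": 0.1, "turn": 0}, {"x": 0.4, "y": 0, "z": 0.1, "turn": 0}]'

```text
t: 24.9
tool_pos: [505.2, 69.0, 35.9]
tool_rot: [[-0.003, -0.123, 0.992], [-0.0, 0.992, 0.123], [-1.0, 0.0, -0.003]]
contact_force: [-8.8, 0.0, 25.5]
finger_gap: 13.0
```

Firm 25 N down, so the plate is bottomed out. Releasing and lifting to look.

Request:
drive_tool --increments '[{"x": 0, "y": 0, "z": 0, "turn": 0}, {"x": 0, "y": 0, "z": 0, "turn": 0}, {"x": 0, "y": 0, "z": 0, "turn": 0}, {"x": -2, "y": 0, "z": 0, "turn": 0}, {"x": -5, "y": 0, "z": -0.5, "turn": 0}, {"x": -8, "y": 2, "z": -2, "turn": 0}, {"x": -10, "y": 6, "z": -4, "turn": 0}, {"x": -10, "y": 11, "z": -4, "turn": 0}, {"x": -10, "y": 16, "z": -4, "turn": 0}, {"x": -10, "y": 20.5, "z": -4, "turn": 0}, {"x": -10, "y": 22, "z": -4, "turn": 0}]' --hand -0.2

```text
t: 26.28
tool_pos: [438.2, 284.2, 133.7]
tool_rot: [[-0.001, -0.125, 0.992], [-0.0, 0.992, 0.125], [-1.0, -0.0, -0.001]]
contact_force: [-0.2, -0.2, 0.2]
finger_gap: 34.6
```

```bash
python3 - <<'E'
from wp import *
f=snap("side","17"); crop(f,190,90,150,150,5,"pics/s17.png")
g=snap("top","17"); crop(g,60,150,190,150,4,"pics/t17.png")
rows([(-40,215,115),(-40,215,83),(-40,19,83)])
for P in [(75,75,12),(75,-75,12),(-75,-75,12),(-75,75,12),(-30,0,38),(30,0,38)]:
  w=unit(U,np.array(P)+[0,0,30]); print(P,((proj(f,w)-[190,90])*5).round(),((proj(g,w)-[60,150])*4).round())
E
```

```text
t 26.38 pos unit [-41.  220.5 133.7] yaw(y axis rel unit y) deg 0.12 F [-1.   0.6  0.4] gap 34.2
(-40, 215, 115) -> [1.87, -0.54, 0.1]
(-40, 215, 83) -> [5.07, -0.54, 0.11]
(-40, 19, 83) -> [5.08, -20.14, 0.07]
(75, 75, 12) [[466. 410.]] [[380. 212.]]
(75, -75, 12) [[618. 539.]] [[631. 175.]]
(-75, -75, 12) [[379. 643.]] [[662. 424.]]
(-75, 75, 12) [[237. 500.]] [[407. 461.]]
(-30, 0, 38) [[375. 500.]] [[517. 360.]]
(30, 0, 38) [[470. 462.]] [[505. 259.]]
```

View pics/s17.png

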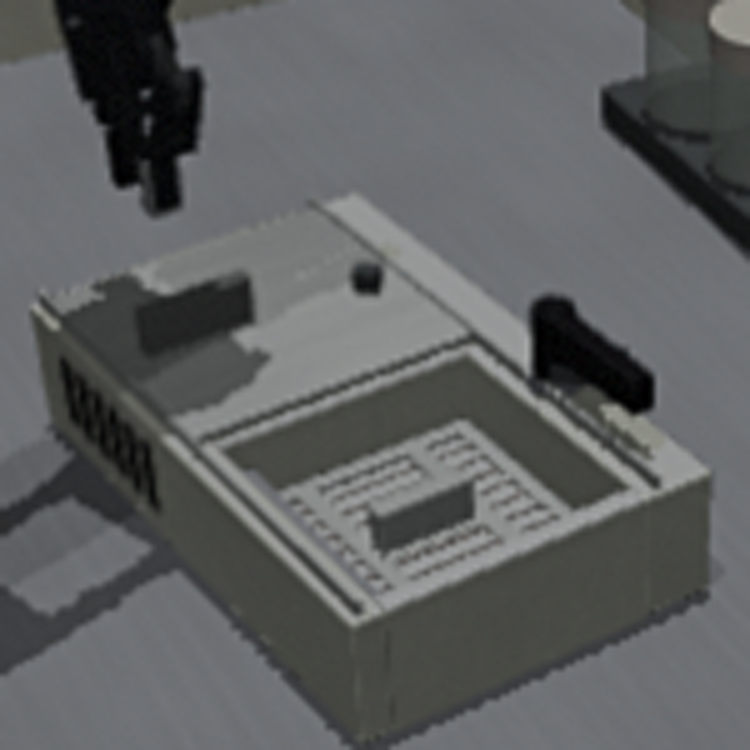

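View pics/t17.png

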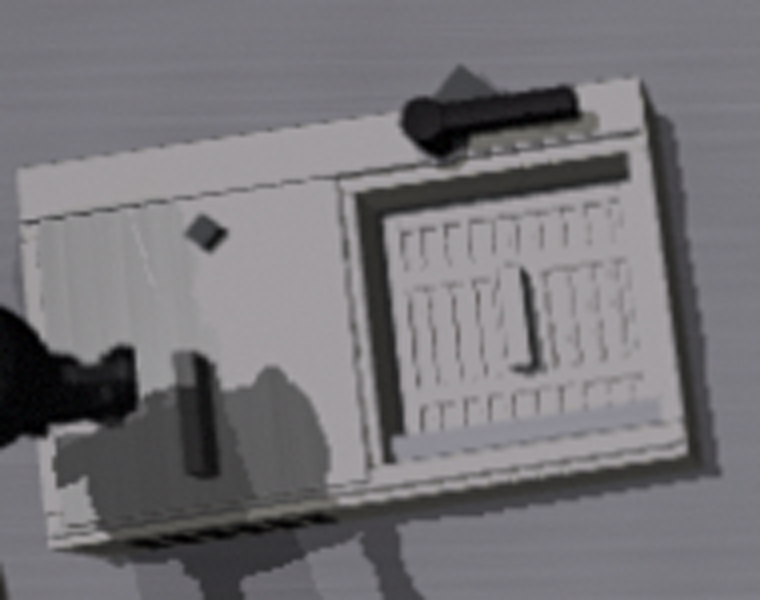

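The plate lies flat on the bay floor, bar up (side crop 420,510), with its near strip under the lip. Now shutting the cover.

Request:
drive_tool --increments '[{"x": 0, "y": 0, "z": 0.1, "turn": 0}, {"x": 1.5, "y": 0, "z": 0.1, "turn": 0}, {"x": 3.5, "y": 0, "z": 0.1, "turn": 0}, {"x": 5, "y": 0, "z": 0.1, "turn": 0}, {"x": 5.1, "y": -1.5, "z": 0.1, "turn": 0}, {"x": 5.1, "y": -3, "z": 0.1, "turn": 0}, {"x": 5.1, "y": -5, "z": 0.1, "turn": 0}, {"x": 5.1, "y": -7, "z": 0.1, "turn": 0}, {"x": 5.1, "y": -9, "z": 0.1, "turn": 0}, {"x": 5.1, "y": -11, "z": 0.1, "turn": 0}, {"x": 5.1, "y": -13, "z": 0.1, "turn": 0}, {"x": 5.1, "y": -15, "z": 0.1, "turn": 0}, {"x": 5.1, "y": -17, "z": 0.1, "turn": 0}, {"x": 5.1, "y": -18.5, "z": 0.1, "turn": 0}, {"x": 5.1, "y": -19.5, "z": 0.1, "turn": 0}, {"x": 5.1, "y": -20.2, "z": 0.1, "turn": 0}, {"x": 5.1, "y": -20.6, "z": 0.1, "turn": 0}, {"x": 5.1, "y": -20.8, "z": 0.1, "turn": 0}]' --hand -1

```text
t: 28.62
tool_pos: [465.0, 84.1, 83.8]
tool_rot: [[-0.0, -0.12, 0.993], [0.017, 0.993, 0.12], [-1.0, 0.017, 0.002]]
contact_force: [-1.4, 38.5, 7.8]
finger_gap: -0.2
```

```bash
python3 - <<'E'
from wp import *
f=snap("side","18"); crop(f,190,70,160,170,4,"pics/s18.png")
rows([(-40,40,83),(-40,40,150)])
E
```

```text
t 28.68 pos unit [-39.2  19.9  83.8] yaw(y axis rel unit y) deg -0.12 F [-1.1 34.5  8.3] gap -0.1
(-40, 40, 83) -> [0.11, 2.0, -0.09]
(-40, 40, 150) -> [-6.59, 2.12, -0.07]
```

View pics/s18.png

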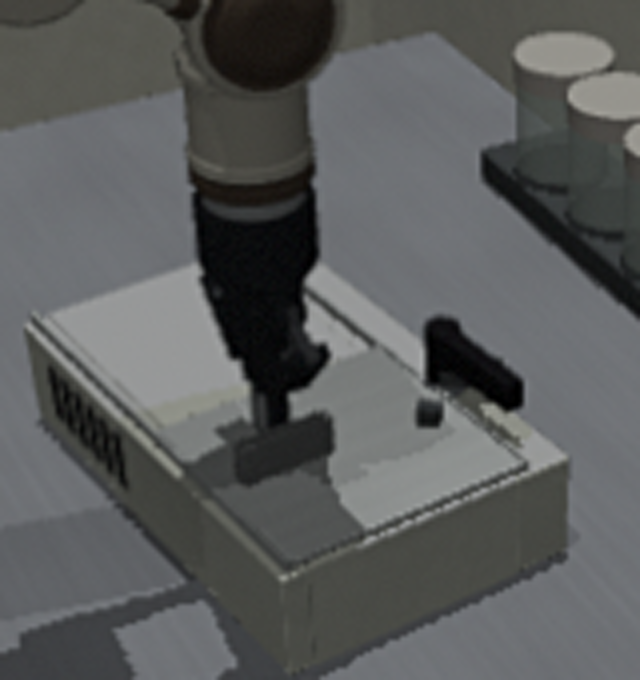

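The cover is shut against its stop: 38 N, with the bar back at its original pixels (235–330, 450). Next, over to the far side of the lever.

```bash
python3 - <<'E'
from wp import *
s=r.get_state()
rows([(-40,40,145),(131,-40,145),(131,-40,95)])
E
```

```text
t 28.68 pos unit [-39.2  19.9  83.8] yaw(y axis rel unit y) deg -0.12 F [-1.1 34.5  8.3] gap -0.1
(-40, 40, 145) -> [-6.09, 2.11, -0.08]
(131, -40, 145) -> [-6.19, -5.85, 17.04]
(131, -40, 95) -> [-1.19, -5.94, 17.03]
```

Request:
drive_tool --increments '[{"x": 0, "y": 1.2, "z": 0, "turn": 0}, {"x": -1, "y": 2.2, "z": 0, "turn": 0}, {"x": -4, "y": 2.2, "z": 0, "turn": 0}, {"x": -6.2, "y": 1.5, "z": 1.5, "turn": 0}, {"x": -6.2, "y": 0, "z": 5, "turn": 0}, {"x": -6.2, "y": -2, "z": 9, "turn": 0}, {"x": -6.2, "y": -4, "z": 13, "turn": 0}, {"x": -6.2, "y": -5.2, "z": 16, "turn": 0}, {"x": -6.2, "y": -5.2, "z": 17.1, "turn": 0}, {"x": -6, "y": -5.2, "z": 17.1, "turn": 0}, {"x": -4, "y": -5.2, "z": 17.1, "turn": 0}, {"x": -2, "y": -5.2, "z": 17.1, "turn": 0}, {"x": -1.1, "y": -5.2, "z": 17.1, "turn": 0}, {"x": -1.1, "y": -5.2, "z": 17.1, "turn": 0}]'

```text
t: 30.42
tool_pos: [640.4, 45.5, 92.6]
tool_rot: [[-0.003, -0.122, 0.992], [0.0, 0.992, 0.122], [-1.0, 0.001, -0.003]]
contact_force: [0.1, -0.8, 0.8]
finger_gap: 0.1
```

```bash
python3 - <<'E'
from wp import *
f=snap("side","19"); crop(f,190,70,160,170,4,"pics/s19.png")
ws=[]
for a in np.linspace(1.571,0,13):
    d=8+11*abs(np.sin(a))+13*abs(np.cos(a)); ws.append(lev(a,62,-d,95))
ws.append(lev(0,62,-16,95))
rows(ws)
E
```

```text
t 30.48 pos unit [131.1 -40.2  93.7] yaw(y axis rel unit y) deg 0.0 F [ 0.6 -0.4  0.4] gap 0.3
(np.float64(121.0), np.float64(-37.0), 95) -> [-0.13, 0.32, -1.01]
(np.float64(114.3), np.float64(-39.2), 95) -> [-0.12, 0.1, -1.68]
(np.float64(107.2), np.float64(-40.6), 95) -> [-0.12, -0.04, -2.39]
(np.float64(99.7), np.float64(-41.1), 95) -> [-0.12, -0.09, -3.14]
(np.float64(91.8), np.float64(-40.7), 95) -> [-0.12, -0.05, -3.93]
(np.float64(83.8), np.float64(-39.2), 95) -> [-0.12, 0.1, -4.73]
(np.float64(75.8), np.float64(-36.5), 95) -> [-0.12, 0.37, -5.53]
(np.float64(68.0), np.float64(-32.6), 95) -> [-0.12, 0.76, -6.31]
(np.float64(60.7), np.float64(-27.4), 95) -> [-0.12, 1.28, -7.04]
(np.float64(54.0), np.float64(-21.1), 95) -> [-0.12, 1.91, -7.71]
(np.float64(48.2), np.float64(-13.7), 95) -> [-0.12, 2.65, -8.29]
(np.float64(43.4), np.float64(-5.2), 95) -> [-0.12, 3.5, -8.77]
(np.float64(40.0), np.float64(4.0), 95) -> [-0.12, 4.42, -9.11]
(np.float64(40.0), np.float64(9.0), 95) -> [-0.12, 4.92, -9.11]
```

View pics/s19.png

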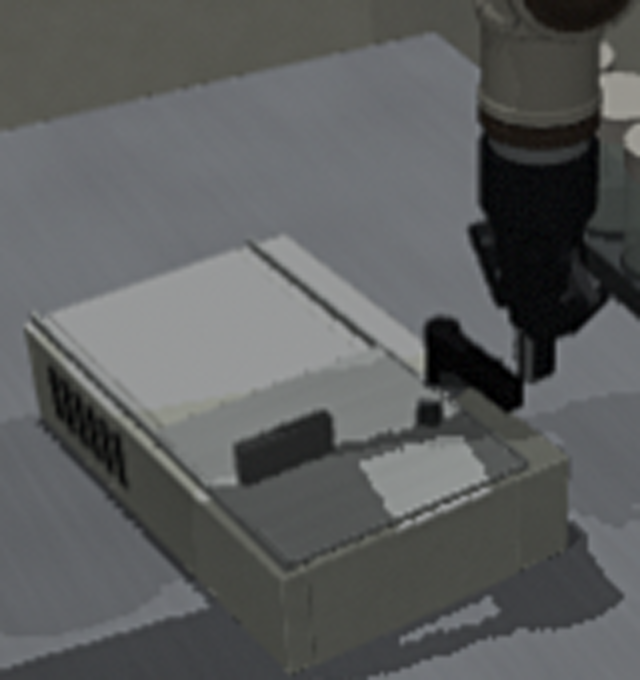

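The finger stands behind the lever (tip 540,375). Sweeping it back.

Request:
drive_tool --increments '[{"x": -0.1, "y": 0.3, "z": -1, "turn": 0}, {"x": -0.1, "y": 0.1, "z": -1.7, "turn": 0}, {"x": -0.1, "y": 0, "z": -2.4, "turn": 0}, {"x": -0.1, "y": -0.1, "z": -3.1, "turn": 0}, {"x": -0.1, "y": 0, "z": -3.9, "turn": 0}, {"x": -0.1, "y": 0.1, "z": -4.7, "turn": 0}, {"x": -0.1, "y": 0.4, "z": -5.5, "turn": 0}, {"x": -0.1, "y": 0.8, "z": -6.3, "turn": 0}, {"x": -0.1, "y": 1.3, "z": -7, "turn": 0}, {"x": -0.1, "y": 1.9, "z": -7.7, "turn": 0}, {"x": -0.1, "y": 2.7, "z": -8.3, "turn": 0}, {"x": -0.1, "y": 3.5, "z": -8.8, "turn": 0}, {"x": -0.1, "y": 4.1, "z": -9.1, "turn": 0}, {"x": -0.1, "y": 4.5, "z": -9.1, "turn": 0}, {"x": -0.1, "y": 4.8, "z": -9.1, "turn": 0}, {"x": -0.1, "y": 5, "z": -9.1, "turn": 0}, {"x": -0.1, "y": 5, "z": -9.1, "turn": 0}]'

```text
t: 32.6
tool_pos: [545.1, 79.5, 95.0]
tool_rot: [[-0.001, -0.123, 0.992], [-0.008, 0.992, 0.123], [-1.0, -0.008, -0.002]]
contact_force: [-1.4, -17.0, 1.0]
finger_gap: -0.1
```

```bash
python3 - <<'E'
from wp import *
f=snap("side","20"); crop(f,190,70,160,170,4,"pics/s20.png")
rows([])
E
```

```text
t 32.65 pos unit [39.7  5.4 95. ] yaw(y axis rel unit y) deg 0.02 F [ -1.4 -17.2   1. ] gap -0.0
```

View pics/s20.png

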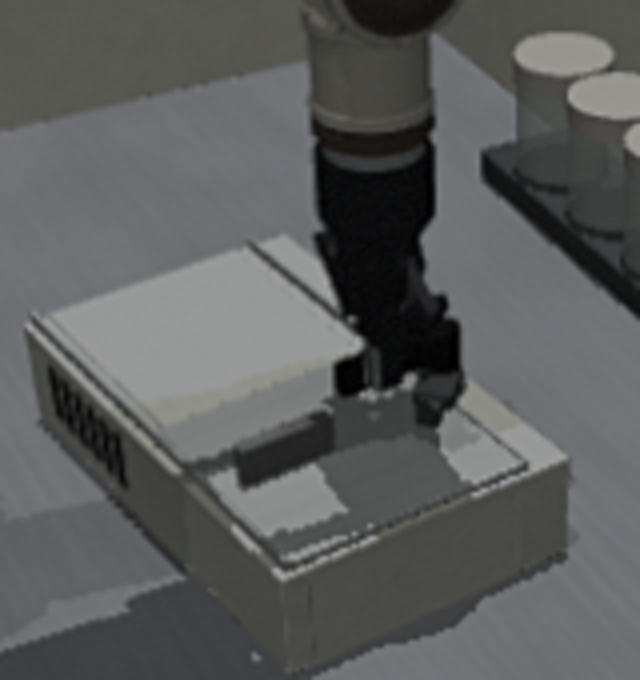

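Lever is at the locked stop with 17 N. Backing off and lifting clear for the final check.

Request:
drive_tool --increments '[{"x": 0, "y": -1.2, "z": 0, "turn": 0}, {"x": 0, "y": -2.5, "z": 0, "turn": 0}, {"x": -3, "y": -2.7, "z": 0, "turn": 0}, {"x": -7, "y": -2.7, "z": 0, "turn": 0}, {"x": -11, "y": -4, "z": -1, "turn": 0}, {"x": -14, "y": -8, "z": -3, "turn": 0}, {"x": -15, "y": -13, "z": -5, "turn": 0}, {"x": -15, "y": -18, "z": -7, "turn": 0}, {"x": -15, "y": -23, "z": -9, "turn": 0}, {"x": -15, "y": -28, "z": -11, "turn": 0}, {"x": -15, "y": -30, "z": -12, "turn": 0}, {"x": -15, "y": -30, "z": -12, "turn": 0}]'

```text
t: 34.15
tool_pos: [462.2, -229.9, 244.9]
tool_rot: [[-0.0, -0.119, 0.993], [0.001, 0.993, 0.119], [-1.0, 0.001, 0.0]]
contact_force: [-0.2, 0.0, 0.5]
finger_gap: -0.4
```

```bash
python3 - <<'E'
from wp import *
f=snap("side","21"); crop(f,190,110,150,130,5,"pics/s21.png")
g=snap("top","21"); crop(g,60,165,190,130,4,"pics/t21.png")
cv2.imwrite("pics/side21.png",f["frame"][:,:,::-1])
print("locked tip pred (a=0) at z130:",((proj(g,unit(U,(17,25,130)))-[60,165])*4).round(),"a=.1",((proj(g,unit(U,(17.4,16.5,130)))-[60,165])*4).round())
print("bar ends pred",((proj(g,unit(U,[(-75,0,117),(-5,0,117)]))-[60,165])*4).round())
rows([])
E
```

```text
locked tip pred (a=0) at z130: [[439. 206.]] a=.1 [[454. 203.]]
bar ends pred [[508. 367.]
 [494. 243.]]
t 34.25 pos unit [ -79.5 -289.8  245. ] yaw(y axis rel unit y) deg -0.01 F [-0.3 -0.2 -0.1] gap 0.2
```

View pics/t21.png

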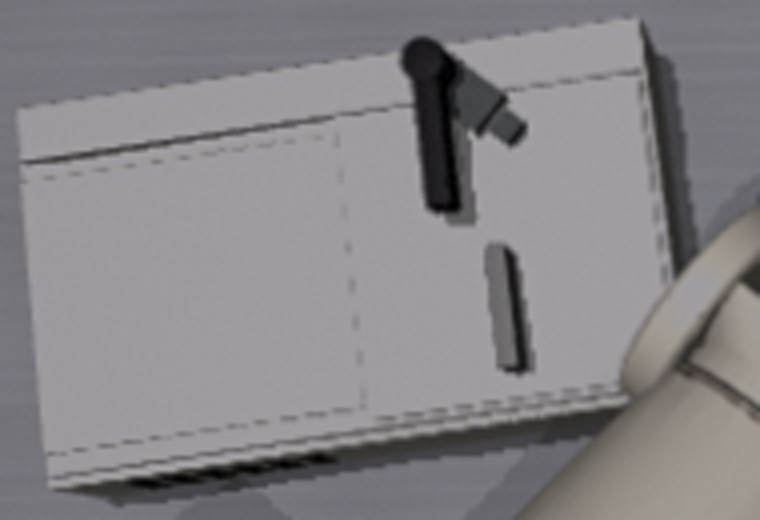

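View pics/side21.png

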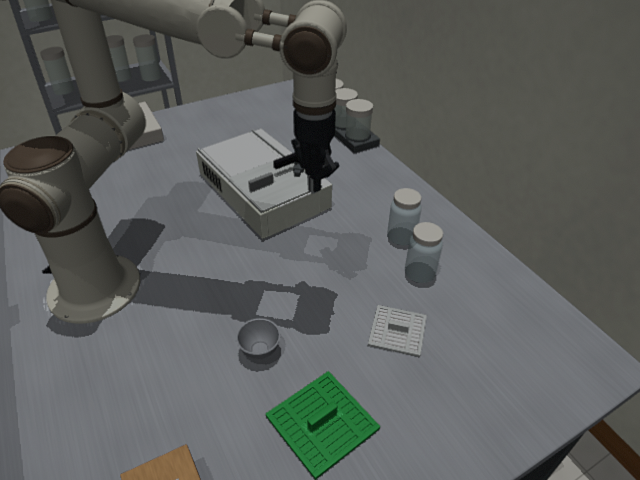

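The lever tip at top crop (438,205) matches the locked prediction (439,206). The cover bar ends match shut. Jars, bowl and the other plates are unmoved, and the arm is clear. Handing in.

```bash
python3 -c "
from plant import order
print(order.finish_job())"
```

```text
the job is handed in; nothing more can be done
None
```

The job is handed in at about 34 s of the 72 s allowed. The larger white filter plate is seated in the bay, the cover is shut and the latch is locked.

**What I did:**
1. Turned the lever to its released stop and pushed the cover fully open.
2. Gripped the plate's bar and pivoted the plate to about 28° against the near wall's top edge, since the tool itself can't tilt.
3. Slid the near edge under the lip, lowered the far edge until it bottomed out, and released it.
4. Pushed the cover shut to its stop and turned the lever back to the locked stop.

**Last checks:**
- **Plate:** before the cover closed, both views showed it flat, bar up, with its near strip under the lip. It sat a few mm off the bay's centre, which is within the bay's clearance.
- **Lever:** the tip appears at pixel (438, 205) against (439, 206) predicted for locked.
- **Cover:** the push bar is at its shut position.
- **Bystanders:** jars, bowl and the other plates look unmoved, and the gripper is clear of everything.

**What disagreed or went wrong:**
- **Missed first sweep:** the fingertips really end about 17–19 mm above the reported TCP, so my first lever sweep passed over the lever. I repeated it lower.
- **Refused call:** one move call was rejected because its rows lacked "turn"; nothing moved.
- **Forces:** the highest I read was about 38 N, at the fingers, while pushing the cover shut.

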